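# Show the tamper's base to the inspection camera

### The job

Swing the lid of the wooden tool case gently all the way back onto its stop and take out the tamper, leaving the hand stamp in the case. Hold the tamper up in the air in front of the small inspection camera, its flat steel base square to the lens, centred on the lens and 10 cm away from it, and finish while still holding it there, motionless, with the lid left open. Do not touch the camera, and leave the portafilter, the espresso cup and the shot glass where they are.

Things in the scene. Friction and masses are not known exactly. Their poses are not given: they have to be found in the camera images.
- tool_case: fixed dark wood case with a clear pane in its lid, 140 (x) x 230 (y) x 106 mm high when shut; origin under its centre, x level from bar side to hinge side, z up. Tray walls 60 mm high, 7 mm thick; inner floor 10 mm above the worktop. A low rib (24 mm above the worktop) along x parts it into two places side by side in y, centres about 60 mm either side of the middle.
- case_lid (a joint): angle (rad) of the case's lid: 0 shut, 1.6 fully open on its stop, just past upright. It may start a little ajar. The hinge is stiff (about 0.45 N m friction) so the lid stays where it is left; opening it takes about 4 N at the bar.
- lid_hinge (a point): middle of the lid's hinge axis on the case's far rim, 61 mm above the worktop, 70 mm from the case's centre along its +x. Axes are the case's: x level from bar side to hinge side, y along the hinge axis, z up.
- lid_bar (a point): middle of the round steel bar handle on the lid's front: 10 mm thick, 90 mm long along y between two posts, 37 mm gap to the lid's front face. Lid frame, from the hinge axis: x -182, z +20 mm; the lid frame is the case's turned by the lid angle about +y. Lid shut: the bar is 81 mm above the worktop and sticks out toward the robot; lid open: it points up.
- tamper_center (a point): tamper, centre half-way up (41.5 mm above its underside); z along its axis from base to handle. Round steel base 58 mm diameter, 21 mm high; above it a round wooden handle, 40 mm wide near the top, narrower toward the base; 83 mm high in all, about 0.36 kg. Stands upright on the floor of the case in one of its two places.
- tamper_base (a point): centre of the flat underside of the tamper's steel base, z along its axis toward the handle
- camera_lens (a point): centre of the lens of the inspection camera; z is the viewing direction, out of the lens, tilted from straight up toward the robot by the head's angle (0.15 to 0.5 rad); y is level. The camera is fixed: a grey round foot of 90 mm diameter, 12 mm high, and a black barrel of 48 mm diameter in a 70 mm wide yoke; the lens is about 80 mm above the worktop.
- stamp_center (a point): wooden hand stamp, rectangular foot 28x38 mm, knob-shaped handle 27 mm thick, 69 mm high; centre half-way up. Stands in the other place of the case. It stays there.
- portafilter: portafilter lying on the worktop, 203x95x52 mm, wooden handle toward its -x; origin under its middle. Bystander.
- espresso_cup: grey-green espresso cup, 63x88x49 mm; origin under its middle. Bystander.
- glass_small: small shot glass, 47 mm diameter, 58 mm high; origin under its middle. Bystander.
Things that resemble listed ones, but are neither listed nor needed, are in the scene too. Of the things like the part that bears camera_lens, leave any that is turquoise; of the rest the larger one is meant.

How it is judged:
By the outcome, as a careful person would: the job done as asked, in the order asked, and still so for the second after the job is handed in, while the arm keeps its last pose, push and grip.
It also fails if it takes over 58 s, if anything falls off the work surface, if the arm or the gripper's body presses on something with over 40 N, if the wrist force passes 120 N, or if a joint passes its speed limit or range.

### The arm

A 6-joint arm with a two-finger parallel gripper is mounted at the origin on a cart in front of the work surface, level with it; the furniture and walls round the work are solid. World frame = base frame: x ahead of the robot, y to its left, z up, the work surface at z = 0. Lengths are in m, angles in rad, forces in N, time in s.
With the tool pointing down it reaches from about 0.3 to 0.775 m from the base axis. Payload 14.6 kg.
Tool frame: the origin (TCP) lies at the very end of the fingers, on their centre line; the grasp point (between the pads) lies 19 mm behind it; x points along the fingers, z is the direction in which the jaws open and shut, and the axes are right-handed (so a half turn about x gives the same grasp; the last joint's range is limited). The gripper opens to 94 mm and grips with 3 to 60 N. Pads are 16 mm wide; open, the fingers measure 119 mm over their backs; the gripper's body (75 mm by 177 mm) begins 78 mm behind the grasp point.
Start: joints at [1.075, 0.3, 1.521, -0, 1.321, -0.067], TCP at [0.229, 0.5, 0.205] pointing down, gripper open.
Joint ranges: [-3.03, 3.03], [-0.79, 2.21], [0.23, 2.52], [-1.04, 4.18], [0, 3.07], [-2.55, 2.55]. Speed limits (rad/s): [2.22, 2.22, 2.57, 3.14, 3.14, 3.14].

### API

Orientations are given as [roll, pitch, yaw] about the fixed x, y, z axes, in that order (R = Rz(yaw) Ry(pitch) Rx(roll)).
In Python, from station import ctrl gives the robot as it stands. The module is installed in compiled form; this text tells all that it offers.
- The arm moves only by the tool servo_tool, never from a script. Its argument "motion" is one flat list of numbers, 4 for each row, row after row: the shift along the tool's x, y, z in mm, then the turn about the tool's x in degrees. In form: [dx, dy, dz, roll, dx, dy, dz, roll, ...]. A call has 1 to 20 rows; each row is the pose to reach, as a shift and turn from the pose commanded when the call began, along the tool's axes at that moment; what a row does not reach only later rows make up. A row lasts 1/8 s, in which the tool goes at most 62.5 mm and 10.7 degrees, less where a joint would pass 70% of its speed; a pose out of reach is approached as far as the arm can. A call with a gripper value outside its range is refused whole. "gripper" is the opening, from 0 (shut) to 1 (fully open), set as the call begins (left out, the last holds). The fingers move at their own pace and stop on an object; "force" is the grip in N (left out, the last holds). Time passes only in rows, so rows that repeat a pose let the fingers close. It gives the time, the measured TCP pose, the force and the opening at its end, in the units of the state.
- ctrl.get_obs(): the state, without advancing time (a new reading comes with each control period).
- ctrl.camera(name): name is "scene" or "top"; returns a dict with "color" (480x640x3 uint8, red, green, blue), "z_map" (480x640 float32, m along the optical axis (not along the pixel's ray), 0 where there is no reading), "fx", "fy", "cx", "cy" (pixels), "rvec" (rotation vector, rad) and "tvec" (3), from world to camera coordinates, as OpenCV has them. Camera axes: x right, y down, z forward; pixel columns grow to the right and rows downward; lengths in m; the calibration is good to about 2 mm. A picture is of the moment at which its call begins.
- ctrl.hand_in(): hands the job in, once; it reports no verdict.
The state is a dict: "time_s": time; "qpos": joint angles; "joint_vel": joint speeds; "tau": joint torques, N m; "ee_pos": TCP position; "eef_rot": TCP orientation; "force": force on the tool from outside, world axes, zero at the start; "moment": the same for the moment, N m; "grip_width": finger opening in m.
Only numpy, scipy, OpenCV 4.12 (cv2) and the standard library are available. Lean on these libraries where they do the work, as an engineer would, in place of code of your own. Each camera call takes 0.05 s, during which the arm holds its last target.

## Working session

There is one attempt and no reset: what is moved stays moved. The work goes in short steps, Python scripts to look and compute and a tool call to move; the robot and the scene stay as the last step left them, time stands still between calls to the robot, and variables do not carry over. Pictures are saved under pics/ and viewed, and the job is handed in when it is done.

Besides the shell and the picture viewer there is one more tool, called after ">>>" as a command line: name --argument value ..., lists and objects as JSON in quotes. servo_tool: Moves the arm, as the interface text tells. Its arguments: {"type":"object","properties":{"motion":{"type":"array","items":{"type":"number"}},"gripper":{"type":"number"},"force":{"type":"number"}},"required":["motion"]}

```bash
mkdir -p pics
cat > h.py <<'E'
import numpy as np, cv2
from scipy.spatial.transform import Rotation as R
from station import ctrl
def cam(n):
    c=ctrl.camera(n); np.savez('last_%s.npz'%n,**c); return c
def load(n): return dict(np.load('last_%s.npz'%n))
def save(c,name,crop=None,s=1):
    im=c['color'][:,:,::-1]
    if crop: u0,v0,u1,v1=crop; im=im[v0:v1,u0:u1]
    im=cv2.resize(im,None,fx=s,fy=s,interpolation=cv2.INTER_CUBIC); cv2.imwrite('pics/'+name,im)
def pt(c,u,v,z=None):
    z=float(c['z_map'][int(v),int(u)]) if z is None else z
    p=np.array([(u-c['cx'])/c['fx']*z,(v-c['cy'])/c['fy']*z,z])
    M=cv2.Rodrigues(c['rvec'])[0]; return M.T@(p-c['tvec'].ravel())
def cloud(c):
    z=c['z_map']; v,u=np.mgrid[:480,:640]
    p=np.stack([(u-c['cx'])/c['fx']*z,(v-c['cy'])/c['fy']*z,z],-1)
    M=cv2.Rodrigues(c['rvec'])[0]; w=(p-c['tvec'].ravel())@M; w[z==0]=np.nan; return w
def proj(c,P):
    return cv2.projectPoints(np.array(P,float).reshape(-1,3),c['rvec'],c['tvec'],np.array([[c['fx'],0,c['cx']],[0,c['fy'],c['cy']],[0,0,1]],float),None)[0].reshape(-1,2)
def st():
    o=ctrl.get_obs(); return o
E
python3 - <<'E'
from h import *
np.set_printoptions(precision=4,suppress=True)
for n in('scene','top'):
    c=cam(n); save(c,n+'0.png'); print(n,c['fx'],c['cx'],c['cy'],-cv2.Rodrigues(c['rvec'])[0].T@c['tvec'].ravel())
o=st(); print(o)
E
```

```text
scene 497.29075635852723 316.1737351227488 234.6229494830894 [ 0.0497 -0.8534  0.7336]
top 446.59108954460527 318.09967615904924 242.7111264261821 [0.3099 0.0163 1.1305]
{'time_s': 0.1, 'qpos': array([ 1.0754,  0.3004,  1.5215, -0.    ,  1.3207, -0.0666]), 'joint_vel': array([-0.0002,  0.0007, -0.0024,  0.0003, -0.0018, -0.    ]), 'tau': array([  0.0013, -53.2644, -35.329 ,   0.071 ,   0.0234,  -0.    ]), 'ee_pos': array([0.2286, 0.5   , 0.205 ]), 'eef_rot': array([ 3.0769,  1.5698, -2.0643]), 'force': array([-0.493 ,  0.3934,  0.3717]), 'moment': array([-0.0378,  0.0194, -0.0076]), 'grip_width': 0.09411590290592094}
```

View pics/scene0.png

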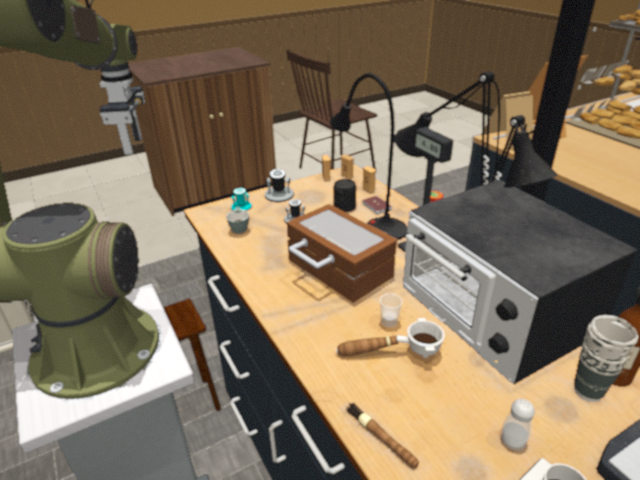

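View pics/top0.png

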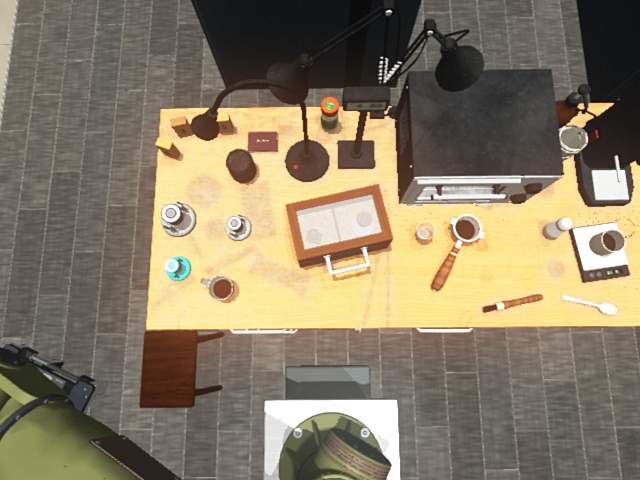

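Three camera-like things in the top view are turquoise (178,268), a small grey one (238,228) and a large grey one (178,218). The large grey one fits the description, so I'll confirm it in crops.

Run:
```python
from h import *
np.set_printoptions(precision=4,suppress=True)
c=load('top'); save(c,'t1.png',(150,180,410,310),3)
s=load('scene'); a=s['color'][150:250,215:335]
save(s,'s1.png',(215,155,415,305),4)
w=cloud(c); ws=cloud(s)
for n,uv in dict(lidNL=(289,207),lidNR=(381,187),lidFL=(301,265),lidFR=(391,245),bar1=(330,272),bar2=(367,265),glass1=(315,236),glass2=(363,220)).items(): print(n,pt(c,*uv))
for nm,W in(('top',w),('scene',ws)):
  m=(W[...,1]>0.27)&(W[...,1]<0.47)&(W[...,0]>0.45)&(W[...,0]<.75)&(W[...,2]>0.004)&(W[...,2]<.15)
  print(nm,m.sum())
```

```text
lidNL [0.603  0.0956 0.1053]
lidNR [ 0.6858 -0.1395 -0.0015]
lidFL [0.4745 0.0708 0.0305]
lidFR [ 0.5287 -0.1595  0.0004]
bar1 [ 0.4478 -0.0002  0.0937]
bar2 [ 0.4634 -0.0869  0.0946]
glass1 [0.5312 0.0341 0.1077]
glass2 [ 0.5691 -0.0795  0.1057]
top 1818
scene 926
```

View pics/t1.png

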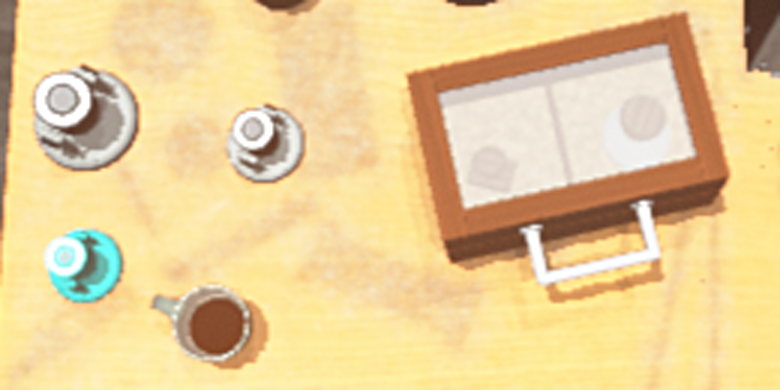

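View pics/s1.png

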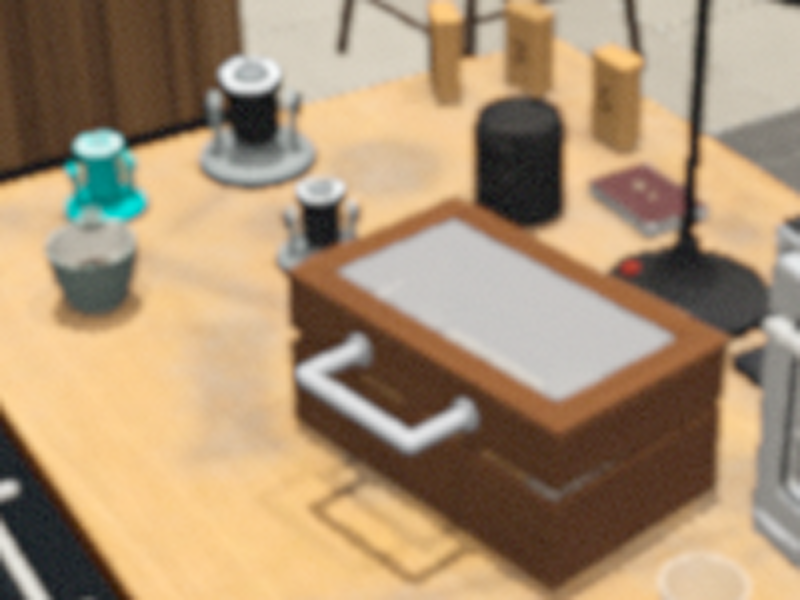

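Run:
```python
from h import *
np.set_printoptions(precision=4,suppress=True)
c=load('top');s=load('scene')
w=cloud(c);ws=cloud(s)
# lid plane
m=np.zeros((480,640),np.uint8); cv2.fillPoly(m,[np.array([[292,208],[376,190],[389,237],[303,256]])],1)
P=w[m>0]; P=P[np.isfinite(P[:,0])]
P=P[(P[:,2]>.09)&(P[:,2]<.14)]
for _ in range(4):
    A=np.c_[P[:,:2],np.ones(len(P))]; k=np.linalg.lstsq(A,P[:,2],rcond=None)[0]; r=P[:,2]-A@k; P2=P[abs(r)<2.5*r.std()+1e-4]; 
    print(len(P),k,r.std()); P=P2
n=np.array([-k[0],-k[1],1]); n/=np.linalg.norm(n); print('n',n, 'tilt',np.arccos(n[2]))
def onplane(u,v):
    d=pt(c,u,v,1.)-C; t=(k[2]+k[0]*C[0]+k[1]*C[1]-C[2])/(d[2]-k[0]*d[0]-k[1]*d[1]); return C+t*d
C=-cv2.Rodrigues(c['rvec'])[0].T@c['tvec'].ravel()
for uv in [(286.7,205),(378.3,185),(392,239.5),(299,259.5)]: print(uv,onplane(*uv))
def onz(c,u,v,z):
    C=-cv2.Rodrigues(c['rvec'])[0].T@c['tvec'].ravel(); d=pt(c,u,v,1.)-C; return C+d*(z-C[2])/d[2]
print('bar',onz(c,332.3,273.3,.09),onz(c,369,265,.09))
print('bar scene depth',[pt(s,215+u/4,155+v/4) for u,v in((312,378),(360,410),(408,440))])
# camera pts
for W,cc,nm in((w,c,'top'),(ws,s,'scene')):
    m=(W[...,1]>0.33)&(W[...,1]<0.50)&(W[...,0]>0.50)&(W[...,0]<.68)&(W[...,2]>0.004)&(W[...,2]<.15)
    Q=W[m]; v,u=np.nonzero(m); print(nm,len(Q),Q.min(0),Q.max(0),u.min(),u.max(),v.min(),v.max())
    f=Q[(Q[:,2]>.006)&(Q[:,2]<.018)]; print('foot',len(f),f.min(0),f.max(0),f.mean(0))
    h=Q[Q[:,2]>.07]; print('head',len(h),h.min(0),h.max(0),h.mean(0))
save(c,'t2.png',(155,190,205,250),10); save(s,'s2.png',(255,160,305,205),12)
```

```text
4368 [-0.0384 -0.0088  0.129 ] 0.002007166906667196
4315 [-0.0388 -0.0088  0.1292] 0.0019073335281042446
4298 [-0.039  -0.0091  0.1293] 0.0018849810913703288
4294 [-0.0391 -0.0091  0.1293] 0.0018800899972331322
n [0.0391 0.0091 0.9992] tilt 0.04010581960353793
(286.7, 205) [0.6082 0.1012 0.1046]
(378.3, 185) [ 0.6556 -0.1186  0.1048]
(392, 239.5) [ 0.5205 -0.1452  0.1103]
(299, 259.5) [0.4754 0.0715 0.1101]
bar [ 0.4452 -0.0056  0.09  ] [ 0.464 -0.092  0.09 ]
bar scene depth [array([ 0.4466, -0.0102,  0.0864]), array([ 0.452 , -0.0581,  0.0915]), array([ 0.4631, -0.0921,  0.0882])]
top 1130 [0.5008 0.3306 0.004 ] [0.6792 0.457  0.0856] 152 203 191 257
foot 499 [0.5008 0.3339 0.006 ] [0.6701 0.4532 0.0178] [0.5899 0.3781 0.0118]
head 306 [0.5764 0.3637 0.0701] [0.6215 0.4105 0.0856] [0.5992 0.3867 0.0779]
scene 642 [0.556  0.3433 0.004 ] [0.6455 0.4254 0.0821] 265 293 169 200
foot 229 [0.556  0.3433 0.006 ] [0.6381 0.4254 0.0175] [0.5939 0.3761 0.01  ]
head 116 [0.5744 0.3588 0.0702] [0.6205 0.4113 0.0821] [0.5967 0.3842 0.0755]
```

View pics/t2.png

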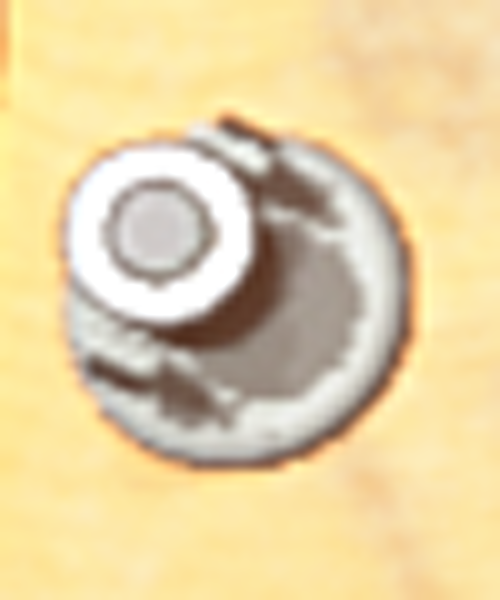

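View pics/s2.png

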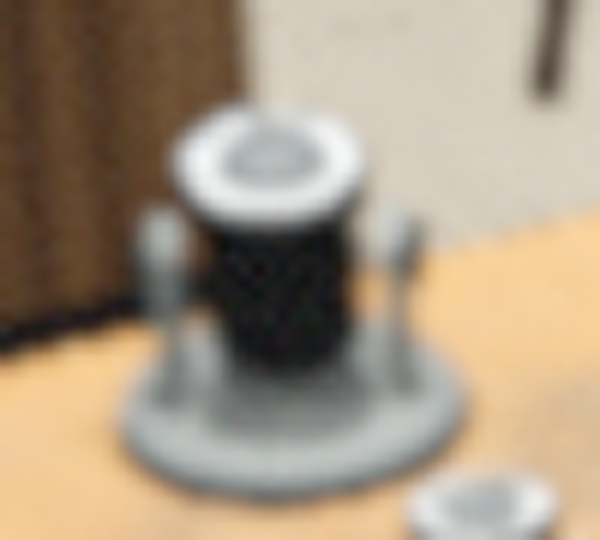

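```bash
cat > lens.py <<'E'
from h import *
np.set_printoptions(precision=4,suppress=True)
c=load('top');s=load('scene')
def ell(cc,crop,s0=10):
    u0,v0,u1,v1=crop
    im=cv2.resize(cc['color'][v0:v1,u0:u1],None,fx=s0,fy=s0,interpolation=cv2.INTER_CUBIC)
    return im
def ray(c,u,v):
    M=cv2.Rodrigues(c['rvec'])[0]; C=-M.T@c['tvec'].ravel(); d=pt(c,u,v,1.)-C; return C,d/np.linalg.norm(d)
def tri(a,b):
    C1,d1=ray(c,*a);C2,d2=ray(s,*b)
    t=np.linalg.lstsq(np.c_[d1,-d2],C2-C1,rcond=None)[0]; p,q=C1+t[0]*d1,C2+t[1]*d2
    return (p+q)/2,np.linalg.norm(p-q)
if __name__=='__main__':
    L,e=tri((170.6,212.7),(277.2,172.6)); print('lens tri',L,e)
    for nm,cc in(('top',c),('scene',s)):
        W=cloud(cc); d=np.linalg.norm(W-L,axis=-1); m=(d<.021)&(W[...,2]>.06)
        m=cv2.erode(m.astype(np.uint8),np.ones((2,2)))>0
        P=W[m]; P=P[np.isfinite(P[:,0])]
        for _ in range(3):
            A=np.c_[P[:,:2]-L[:2],np.ones(len(P))]; k=np.linalg.lstsq(A,P[:,2],rcond=None)[0]; r=P[:,2]-A@k; 
            cov=np.linalg.inv(A.T@A)*r.var(); P=P[abs(r)<2.5*r.std()]
        n=np.array([-k[0],-k[1],1]);n/=np.linalg.norm(n)
        print(nm,len(P),'n',n,'tilt',np.arccos(n[2]),'az',np.arctan2(n[1],n[0]),'z at L',k[2],'sd',r.std(),np.sqrt(np.diag(cov)))
E
python3 lens.py
python3 - <<'E'
from lens import *
# foot outline in top crop: fit ellipse visible points at foot top edge z~.012
def onz(c,u,v,z):
    C,d=ray(c,u,v); return C+d*(z-C[2])/d[2]
f=lambda x,y,u0,v0,k:(u0+(x+.5)/k-.5, v0+(y+.5)/k-.5)
pts=[(405,300),(395,380),(350,435),(290,462),(220,465),(150,435),(105,400),(330,155),(380,205)]
P=np.array([onz(c,*f(x,y,155,190,10),.008)[:2] for x,y in pts])
A=np.c_[2*P,np.ones(len(P))];x=np.linalg.lstsq(A,(P**2).sum(1),rcond=None)[0]
print('foot c',x[:2],'R',np.sqrt(x[2]+x[0]**2+x[1]**2))
pts=[(123,410),(145,460),(200,487),(270,495),(340,490),(400,475),(465,410),(455,370)]
P=np.array([onz(s,*f(x,y,255,160,12),.004)[:2] for x,y in pts])
A=np.c_[2*P,np.ones(len(P))];x=np.linalg.lstsq(A,(P**2).sum(1),rcond=None)[0]
print('foot c',x[:2],'R',np.sqrt(x[2]+x[0]**2+x[1]**2))
# yoke posts in scene (tops)
print(pt(s,*map(int,f(160,225,255,160,12))),pt(s,*map(int,f(398,225,255,160,12))))
E
```

```text
lens tri [0.5992 0.3891 0.0748] 0.002523060722865684
top 183 n [-0.0454 -0.1304  0.9904] tilt 0.13855770971597803 az -1.9058940777547695 z at L 0.07837090349140152 sd 0.0022761971125306304 [0.0174 0.018  0.0002]
scene 59 n [-0.0383 -0.0609  0.9974] tilt 0.07205188482789653 az -2.132196619293417 z at L 0.07647142032845816 sd 0.0018477038871087567 [0.0257 0.0278 0.0003]
foot c [0.5987 0.388 ] R 0.0431510765078279
foot c [0.598  0.3864] R 0.04442891331951976
[ 1.2514  2.0531 -0.8278] [0.6229 0.3758 0.0558]
```

```bash
python3 - <<'E'
from h import *
for n in('top','scene'):
    cs=[ctrl.camera(n) for _ in range(14)]
    z=np.stack([k['z_map'] for k in cs]); z[z==0]=np.nan
    print(n,np.nanmedian(np.nanstd(z,0)))
    c=cs[0]; c['z_map']=np.nan_to_num(np.nanmedian(z,0)).astype(np.float32); c['color']=np.mean([k['color'] for k in cs],0).astype(np.uint8)
    np.savez('last_%s.npz'%n,**c); np.savez('avg_%s.npz'%n,**c)
E
python3 lens.py
python3 - <<'E'
from lens import *
w=cloud(c)
P=w[195:242,158:204].reshape(-1,3); Q=P[(P[:,2]>.03)]
# post points: far from L horizontally
r=Q-np.array([.599,.388,0]); a=np.linalg.norm(r[:,:2],axis=1)
S=Q[(a>.027)&(Q[:,2]<.075)]; print(S)
ws=cloud(s); P=ws[160:205,255:305].reshape(-1,3); Q=P[(P[:,2]>.03)&(P[:,0]<.7)&(P[:,0]>.5)]
r=Q-np.array([.599,.388,0]); a=np.linalg.norm(r[:,:2],axis=1)
print(Q[(a>.027)])
E
```

```text
top 0.003207306
scene 0.0020392954
lens tri [0.5992 0.3891 0.0748] 0.002523060722865684
top 191 n [-0.0819 -0.1325  0.9878] tilt 0.1564265786076204 az -2.124163407612584 z at L 0.07867899858897952 sd 0.001147397881602838 [0.0085 0.0087 0.0001]
scene 66 n [-0.053  -0.1362  0.9893] tilt 0.14670149104335456 az -1.941668639048804 z at L 0.07626491095161209 sd 0.0011874926911093222 [0.0157 0.0171 0.0002]
[[0.6372 0.3825 0.0516]
 [0.6364 0.3792 0.0539]
 [0.6331 0.3882 0.0565]
 [0.633  0.3856 0.0568]
 [0.6334 0.3835 0.0555]
 [0.6338 0.3815 0.0539]
 [0.6333 0.3784 0.0556]
 [0.6329 0.3755 0.0568]
 [0.6336 0.3738 0.0545]
 [0.6302 0.3876 0.0578]
 [0.6301 0.385  0.058 ]
 [0.6305 0.3831 0.0565]
 [0.6303 0.3803 0.0571]
 [0.6304 0.3779 0.0567]
 [0.6312 0.3763 0.0539]
 [0.631  0.3737 0.0544]
 [0.631  0.3712 0.0542]
 [0.632  0.3697 0.051 ]
 [0.6279 0.3829 0.0565]
 [0.6279 0.3805 0.0562]
 [0.6277 0.3777 0.0571]
 [0.628  0.3756 0.0558]
 [0.6277 0.3727 0.0569]
 [0.6281 0.3707 0.0555]
 [0.6299 0.3702 0.0492]
 [0.6256 0.3806 0.0554]
 [0.6254 0.3779 0.0559]
 [0.6253 0.3753 0.0563]
 [0.625  0.3725 0.057 ]
 
[... 3902 characters left out ...]
6 0.0546]
 [0.562  0.236  0.0547]
 [0.564  0.2337 0.0552]
 [0.5668 0.2333 0.0545]
 [0.5677 0.2287 0.0565]
 [0.5707 0.2286 0.0556]
 [0.5731 0.2272 0.0556]
 [0.5751 0.2251 0.056 ]
 [0.5781 0.2249 0.0552]
 [0.5805 0.2236 0.0551]
 [0.5825 0.2213 0.0556]
 [0.585  0.2202 0.0553]
 [0.5893 0.2225 0.053 ]
 [0.5588 0.2362 0.0524]
 [0.559  0.2301 0.0552]
 [0.5614 0.2287 0.0552]
 [0.5633 0.2263 0.0558]
 [0.5659 0.2253 0.0555]
 [0.5682 0.2238 0.0555]
 [0.5699 0.2209 0.0564]
 [0.573  0.221  0.0554]
 [0.5755 0.22   0.0552]
 [0.5776 0.218  0.0555]
 [0.5807 0.2181 0.0545]
 [0.5841 0.2186 0.0532]
 [0.5893 0.2228 0.0496]]
  var = nanvar(a, axis=axis, dtype=dtype, out=out, ddof=ddof,
<stdin>:6: RuntimeWarning: All-NaN slice encountered
```

Run:
```python
from h import *
np.set_printoptions(precision=3,suppress=True)
o=st(); Rm=R.from_euler('xyz',o['eef_rot']).as_matrix(); print('tool axes (cols)\n',Rm, o['time_s'])
H={}
for n in('top','scene'):
    w=cloud(load(n)).reshape(-1,3)
    m=(w[:,0]>.3)&(w[:,0]<1.0)&(w[:,1]>-.4)&(w[:,1]<.6)&(w[:,2]>.13)&(w[:,2]<1.0)
    for p in w[m]:
        k=(int(p[0]//.05),int(p[1]//.05)); H.setdefault(k,[]).append(p[2])
for i in range(10,20):
    print('x%.2f'%(i*.05),' '.join('%4d-%-4d'%(min(H[i,j])*1000,max(H[i,j])*1000) if (i,j) in H else '    .    ' for j in range(-7,12)))
```

```text
tool axes (cols)
 [[ 0.    -0.909  0.416]
 [-0.     0.416  0.909]
 [-1.    -0.    -0.   ]] 1.5
x0.50     .         .         .         .         .         .         .         .         .         .         .         .         .         .         .         .         .         .         .    
x0.55  188-201   188-201   190-200      .         .         .         .         .         .         .         .         .         .         .         .         .         .         .         .    
x0.60  179-222   179-222   130-222   130-222      .         .         .         .         .         .         .         .         .         .         .         .         .         .         .    
x0.65  218-222   218-223   218-222   130-222      .         .         .         .         .         .         .         .         .         .         .         .         .         .         .    
x0.70  218-222   218-223   218-223   131-222      .         .         .         .      375-390   387-402   357-399   222-373   231-296      .         .         .         .         .         .    
x0.75  218-223   218-223 
[... 250 characters left out ...]
6-312   199-312   226-266      .         .         .         .         .         .         .         .         .    
x0.85  218-305   218-377   218-371   131-372   137-442   366-442   332-389   196-346   241-314   238-267      .         .         .         .         .         .         .         .         .    
x0.90     .      279-282   242-356   132-310   136-305      .         .         .      236-239   233-235      .         .         .         .         .         .         .         .         .    
x0.95     .         .         .         .         .         .         .         .         .         .         .         .         .         .         .         .         .         .         .
```

Run:
```python
from h import *
np.set_printoptions(precision=3,suppress=True)
for n in('top','scene'):
    w=cloud(load(n)).reshape(-1,3)
    m=(w[:,0]>.6)&(w[:,0]<.80)&(w[:,1]>-.2)&(w[:,1]<.25)&(w[:,2]>.13)&(w[:,2]<.7)
    Q=w[m]; print(n,len(Q)); Q=Q[np.argsort(Q[:,0])]; print(Q[:60:3]); Q=Q[np.argsort(Q[:,1])]; print(Q[::12])
```

```text
top 3963
[[ 0.623 -0.198  0.205]
 [ 0.623 -0.196  0.191]
 [ 0.623 -0.197  0.133]
 [ 0.623 -0.197  0.155]
 [ 0.623 -0.197  0.197]
 [ 0.623 -0.197  0.176]
 [ 0.623 -0.193  0.177]
 [ 0.623 -0.192  0.132]
 [ 0.623 -0.195  0.176]
 [ 0.624 -0.2    0.197]
 [ 0.624 -0.193  0.154]
 [ 0.624 -0.192  0.183]
 [ 0.624 -0.2    0.175]
 [ 0.624 -0.196  0.203]
 [ 0.624 -0.191  0.139]
 [ 0.624 -0.199  0.209]
 [ 0.624 -0.191  0.13 ]
 [ 0.624 -0.19   0.167]
 [ 0.625 -0.19   0.2  ]
 [ 0.625 -0.191  0.205]]
[[ 0.69  -0.2    0.221]
 [ 0.624 -0.2    0.154]
 [ 0.68  -0.199  0.222]
 [ 0.637 -0.199  0.222]
 [ 0.797 -0.199  0.222]
 [ 0.745 -0.199  0.221]
 [ 0.624 -0.198  0.161]
 [ 0.738 -0.198  0.223]
 [ 0.729 -0.198  0.222]
 [ 0.724 -0.197  0.222]
 [ 0.76  -0.197  0.221]
 [ 0.797 -0.197  0.222]
 [ 0.665 -0.196  0.221]
 [ 0.66  -0.196  0.221]
 [ 0.734 -0.196  0.221]
 [ 0.692 -0.196  0.222]
 [ 0.646 -0.195  0.222]
 [ 0.764 -0.195  0.222]
 [ 0.798 -0.195  0.221]
 [ 0.71  -0.194  0.222]
 [ 0.745 -0.194  0.222]
 [ 0.785 -0.194  0.223]
 [ 0.623 -0.194  0.184]
 [ 0.639 -0.193  0.21 ]
 [ 0.722 -0.193  0.221]
 [ 0.758 -
[... 13055 characters left out ...]
18]
 [ 0.741  0.224  0.315]
 [ 0.747  0.227  0.286]
 [ 0.745  0.229  0.281]
 [ 0.739  0.229  0.287]
 [ 0.752  0.231  0.295]
 [ 0.74   0.232  0.305]
 [ 0.738  0.233  0.297]
 [ 0.755  0.234  0.277]
 [ 0.737  0.236  0.275]
 [ 0.741  0.237  0.249]
 [ 0.741  0.237  0.26 ]
 [ 0.751  0.237  0.249]
 [ 0.738  0.238  0.257]
 [ 0.742  0.238  0.245]
 [ 0.735  0.239  0.26 ]
 [ 0.752  0.239  0.251]
 [ 0.755  0.239  0.259]
 [ 0.752  0.24   0.225]
 [ 0.733  0.24   0.282]
 [ 0.756  0.24   0.244]
 [ 0.734  0.241  0.226]
 [ 0.737  0.242  0.3  ]
 [ 0.732  0.243  0.271]
 [ 0.729  0.243  0.254]
 [ 0.733  0.245  0.284]
 [ 0.724  0.245  0.241]
 [ 0.731  0.246  0.276]
 [ 0.722  0.247  0.249]
 [ 0.726  0.249  0.262]]
```

>>> servo_tool --motion '[0,-36,-34,5,0,-72,-68,10,0,-108,-101,15,0,-145,-135,20,0,-181,-169,25,0,-217,-203,30,0,-253,-236,35,0,-289,-270,40,0,-325,-304,45,0,-361,-338,50,0,-398,-371,53.3,0,-433.6,-405.2,53.3,0,-433.6,-405.2,53.3]' --gripper 0.7 --force 25

```text
time_s: 3.12
ee_pos: [0.455, -0.0509, 0.2052]
eef_rot: [-2.978, 1.57, -2.77]
force: [-1.1, 0.2, -0.3]
grip_width: 0.0658
```

```bash
cat > look.py <<'E'
import sys
from h import *
np.set_printoptions(precision=4,suppress=True)
tag=sys.argv[1]
for n in('top','scene'):
    c=cam(n)
    if len(sys.argv)>2 and n==sys.argv[2]: save(c,f'{n}_{tag}.png',*( [tuple(map(int,sys.argv[3].split(','))),float(sys.argv[4])] if len(sys.argv)>3 else []))
o=st(); Rm=R.from_euler('xyz',o['eef_rot']).as_matrix()
print('t',o['time_s'],'tcp',o['ee_pos'],'q',o['qpos'],'F',o['force'],'w',o['grip_width']); print('x',Rm[:,0],'y',Rm[:,1],'z',Rm[:,2])
E
python3 look.py a scene 200,60,440,300 2.5
```

```text
t 3.225 tcp [ 0.4543 -0.0485  0.2053] q [-0.1867  0.0913  1.7708  0.0002  1.28   -0.3976] F [-0.4949 -0.3424  0.0455] w 0.06543472873558653
x [-0.0004  0.0002 -1.    ] y [-0.2093  0.9779  0.0003] z [ 0.9779  0.2093 -0.0004]
```

View pics/scene_a.png

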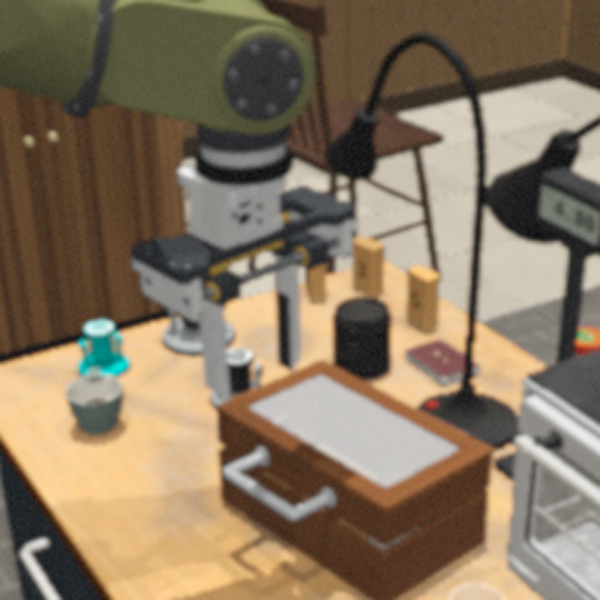

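>>> servo_tool --motion '[15,0,0,0,30,0,0,0,45,0,0,0,60,0,0,0,80,0,0,0,100,0,0,0,115,0,0,0,128,0,0,0,136,0,0,0,136,0,0,0]' --gripper 0.42

```text
time_s: 4.47
ee_pos: [0.4544, -0.0486, 0.0691]
eef_rot: [2.797, 1.57, 3.009]
force: [0.4, -0.2, -0.4]
grip_width: 0.0397
```

```bash
python3 look.py b scene 260,190,400,300 5
```

```text
t 4.575 tcp [ 0.4548 -0.0486  0.0698] q [-0.1866  0.268   1.9126 -0.      0.9604 -0.3984] F [ 0.3071 -1.227   0.2225] w 0.03931246644939251
x [ 0.0006 -0.0001 -1.    ] y [-0.2102  0.9777 -0.0002] z [0.9777 0.2102 0.0005]
```

View pics/scene_b.png

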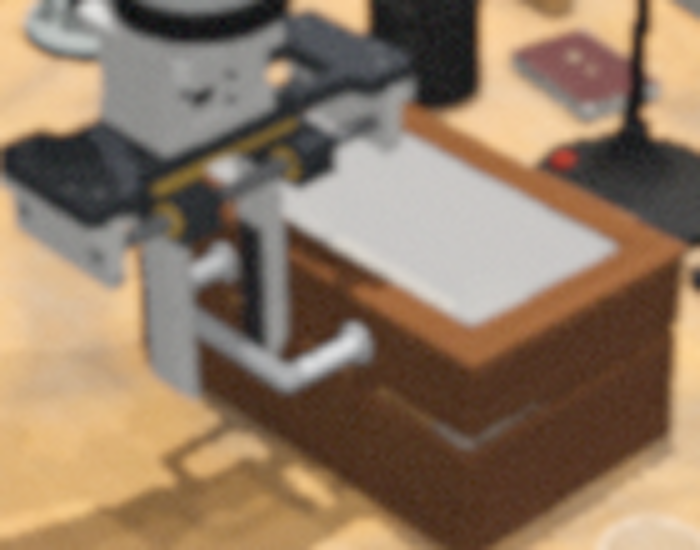

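The bar (230,345) lies between the two fingers, and the inner finger is in the gap. I'll close on it.

>>> servo_tool --motion '[0,0,0,0,0,0,0,0,0,0,0,0,0,0,0,0,0,0,0,0]' --gripper 0 --force 20

```text
time_s: 5.2
ee_pos: [0.4569, -0.0482, 0.0703]
eef_rot: [-0.153, 1.565, 0.058]
force: [14.4, 5.6, -5.2]
grip_width: 0.0094
```

Run:
```python
from h import *
np.set_printoptions(precision=2,suppress=True)
o=st();print(o['grip_width'],o['force'],o['ee_pos'])
def b(t): return np.array([-182*np.cos(t)+20*np.sin(t),182*np.sin(t)+20*np.cos(t)])
t0=.04
for t in np.r_[np.arange(.08,1.5,.06),1.5,1.53,1.56,1.58,1.6,1.62]:
    d=b(t)-b(t0); print('%.2f: dx(tool)=%.1f dz(tool)=%.1f'%(t,-d[1],d[0]))
```

```text
0.009369884087477139 [14.39  5.63 -5.2 ] [ 0.46 -0.05  0.07]
0.08: dx(tool)=-7.2 dz(tool)=1.2
0.14: dx(tool)=-17.9 dz(tool)=3.6
0.20: dx(tool)=-28.5 dz(tool)=6.7
0.26: dx(tool)=-38.9 dz(tool)=10.3
0.32: dx(tool)=-49.0 dz(tool)=14.6
0.38: dx(tool)=-58.8 dz(tool)=19.5
0.44: dx(tool)=-68.4 dz(tool)=24.9
0.50: dx(tool)=-77.5 dz(tool)=30.9
0.56: dx(tool)=-86.4 dz(tool)=37.5
0.62: dx(tool)=-94.8 dz(tool)=44.5
0.68: dx(tool)=-102.7 dz(tool)=52.1
0.74: dx(tool)=-110.2 dz(tool)=60.1
0.80: dx(tool)=-117.2 dz(tool)=68.6
0.86: dx(tool)=-123.7 dz(tool)=77.5
0.92: dx(tool)=-129.7 dz(tool)=86.7
0.98: dx(tool)=-135.0 dz(tool)=96.3
1.04: dx(tool)=-139.8 dz(tool)=106.2
1.10: dx(tool)=-144.0 dz(tool)=116.3
1.16: dx(tool)=-147.6 dz(tool)=126.7
1.22: dx(tool)=-150.5 dz(tool)=137.3
1.28: dx(tool)=-152.8 dz(tool)=148.0
1.34: dx(tool)=-154.5 dz(tool)=158.9
1.40: dx(tool)=-155.5 dz(tool)=169.8
1.46: dx(tool)=-155.8 dz(tool)=180.8
1.50: dx(tool)=-155.7 dz(tool)=188.1
1.53: dx(tool)=-155.4 dz(tool)=193.6
1.56: dx(tool)=-154.9 dz(tool)=199.1
1.58: dx(tool)=-154.5 dz(tool)=202.7
1.60: dx(tool)=-154.1 dz(tool)=206.4
1.62: dx(tool)=-153.5 dz(tool)=210.0
```

>>> servo_tool --motion '[0,0,3,0,-7,0,4,0,-18,0,6.5,0,-28.5,0,9.5,0,-39,0,13.5,0,-49,0,17.5,0,-59,0,22.5,0,-68.5,0,28,0,-77.5,0,34,0,-77.5,0,34,0]'

```text
time_s: 6.45
ee_pos: [0.486, -0.0418, 0.1482]
eef_rot: [3.099, 1.566, -2.973]
force: [-23.3, -4.7, 17.7]
grip_width: 0.0094
```

```bash
python3 look.py c scene 200,60,440,300 2.5
```

```text
t 6.55 tcp [ 0.4859 -0.0419  0.1481] q [-0.1602  0.2225  1.7591 -0.0017  1.1645 -0.3713] F [-22.8983  -4.9708  17.031 ] w 0.009182827466993317
x [-0.0047 -0.0008 -1.    ] y [-0.2102  0.9777  0.0002] z [ 0.9777  0.2102 -0.0048]
```

View pics/scene_c.png

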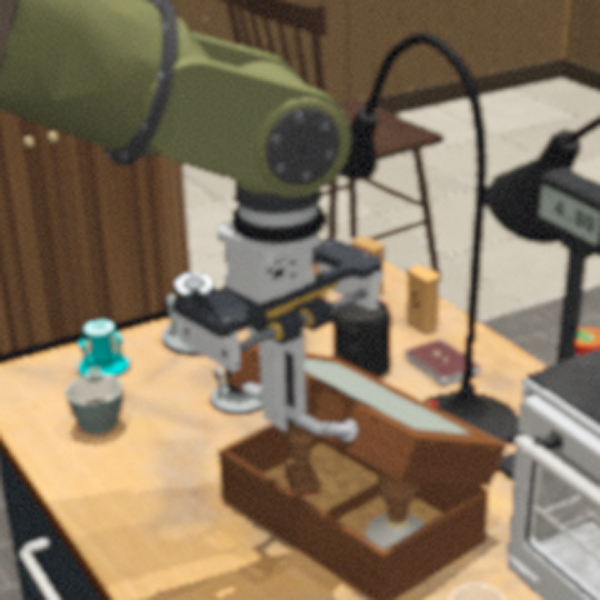

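>>> servo_tool --motion '[-1,0,-2.5,0,-10,0,4.5,0,-18,0,11.5,0,-26,0,19,0,-33.5,0,27,0,-40.5,0,35.5,0,-47,0,44.5,0,-53,0,53.5,0,-58.5,0,63.5,0,-63,0,73,0,-63,0,73,0]'

```text
time_s: 7.92
ee_pos: [0.5603, -0.0258, 0.2126]
eef_rot: [-0.213, 1.568, -0.001]
force: [-3.6, 0.1, 12.1]
grip_width: 0.0094
```

```bash
python3 look.py d scene 200,60,440,300 2.5
```

```text
t 8.025 tcp [ 0.5602 -0.0258  0.2125] q [-0.1115  0.3164  1.4828  0.0004  1.3389 -0.3236] F [-3.2053  0.149  11.0211] w 0.009294190946081545
x [ 0.0034  0.0001 -1.    ] y [-0.2105  0.9776 -0.0007] z [0.9776 0.2105 0.0034]
```

View pics/scene_d.png

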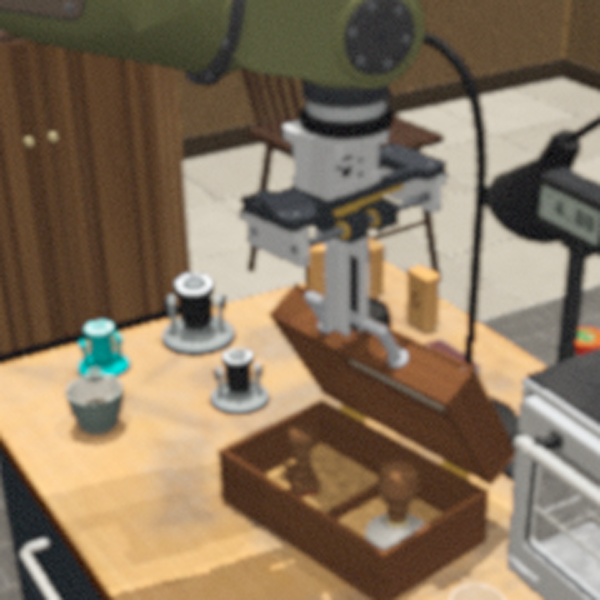

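>>> servo_tool --motion '[-6,0,10.5,0,-9.5,0,20.5,0,-12.5,0,31.5,0,-15,0,42,0,-16.5,0,53,0,-17.5,0,64,0,-18,0,72,0,-18,0,79,0,-18,0,82,0,-18,0,82,0]'

```text
time_s: 9.28
ee_pos: [0.6399, -0.0086, 0.228]
eef_rot: [0.124, 1.57, 0.335]
force: [0.8, 1.5, 3.4]
grip_width: 0.0094
```

```bash
python3 look.py e scene 200,0,440,240 2.5
```

```text
t 9.375 tcp [ 0.6397 -0.0086  0.228 ] q [-0.0709  0.4899  1.207   0.0004  1.4436 -0.2829] F [1.3134 2.5806 3.3178] w 0.008933546294300026
x [ 0.0011  0.0003 -1.    ] y [-0.2104  0.9776  0.0001] z [0.9776 0.2104 0.0011]
```

View pics/scene_e.png

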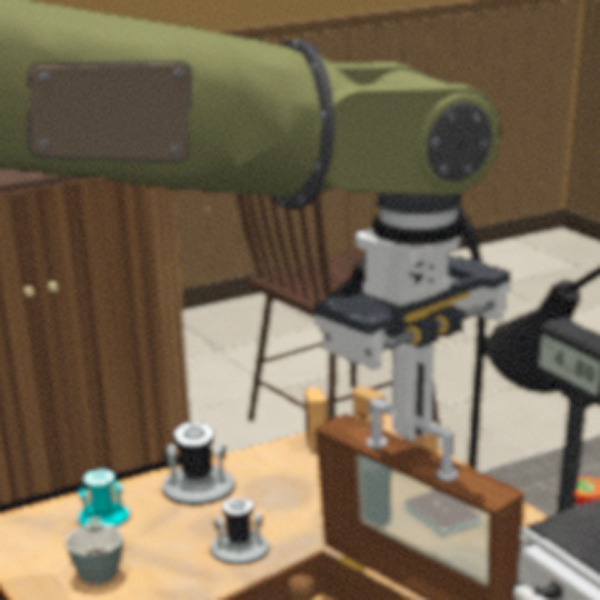

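>>> servo_tool --motion '[0,0,3,0,0,0,6,0,0,0,9,0,0.5,0,12,0,1,0,14,0,1,0,15,0,1,0,16,0,1,0,17,0,1,0,17,0]'

```text
time_s: 10.5
ee_pos: [0.656, -0.0054, 0.2268]
eef_rot: [-1.626, 1.571, -1.415]
force: [-1.7, 0.2, 1.2]
grip_width: 0.0092
```

```bash
python3 look.py f top 260,70,420,260 4
```

```text
t 10.6 tcp [ 0.656  -0.0054  0.2268] q [-0.064   0.5306  1.1499 -0.0001  1.461  -0.2757] F [-1.0956 -0.4694  0.7144] w 0.009537526791350103
x [ 0.0001 -0.0001 -1.    ] y [-0.2101  0.9777 -0.0001] z [0.9777 0.2101 0.0001]
```

View pics/top_f.png

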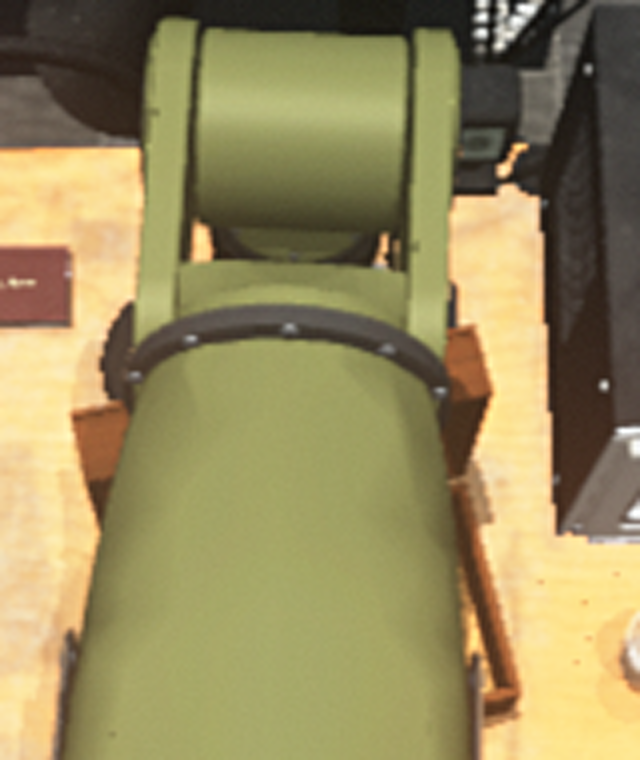

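>>> servo_tool --motion '[0,0,1,0,0,0,2,0,0,0,3,0,0,0,4,0,0,0,4,0]'

```text
time_s: 11.22
ee_pos: [0.6589, -0.0047, 0.2266]
eef_rot: [3.048, 1.567, -3.023]
force: [-12.0, -2.3, 0.4]
grip_width: 0.0096
```

```bash
python3 look.py g scene 300,60,420,180 5
```

```text
t 11.325 tcp [ 0.6589 -0.0047  0.2266] q [-0.0625  0.5399  1.1365 -0.0006  1.4685 -0.274 ] F [-12.207   -1.0686  -0.1846] w 0.009593165529322496
x [-0.0033 -0.0004 -1.    ] y [-0.21    0.9777  0.0003] z [ 0.9777  0.21   -0.0033]
```

View pics/scene_g.png

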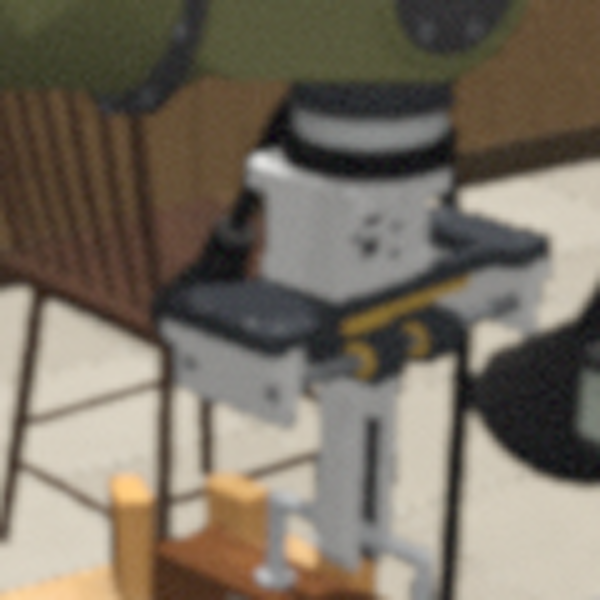

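>>> servo_tool --motion '[0,0,0,0,0,0,0,0,-15,0,-2,0,-40,0,-2,0,-65,0,-2,0,-70,0,-40,0,-70,0,-90,0,-70,0,-140,0,-70,0,-190,0,-70,0,-240,0,-70,0,-290,0,-70,0,-290,0]' --gripper 0.3

```text
time_s: 12.82
ee_pos: [0.3749, -0.0658, 0.2988]
eef_rot: [-0.486, 1.567, -0.275]
force: [-0.2, 0.6, 0.4]
grip_width: 0.0281
```

Run:
```python
from h import *
for n in('top','scene'):
    cs=[ctrl.camera(n) for _ in range(4)]
    z=np.stack([k['z_map'] for k in cs]); z[z==0]=np.nan
    c=cs[0]; c['z_map']=np.nan_to_num(np.nanmedian(z,0)).astype(np.float32); c['color']=np.mean([k['color'] for k in cs],0).astype(np.uint8)
    np.savez('last_%s.npz'%n,**c)
    save(c,n+'_h.png',(280,110,400,280) if n=='top' else (270,120,410,300),4)
o=st(); print(o['time_s'],o['ee_pos'],o['force'],o['grip_width'])
```

```text
13.225 [ 0.37674902 -0.06528806  0.29669478] [-1.03230271  0.59051114  0.01678221] 0.028456820110871823<stdin>:5: RuntimeWarning: All-NaN slice encountered
```

View pics/top_h.png

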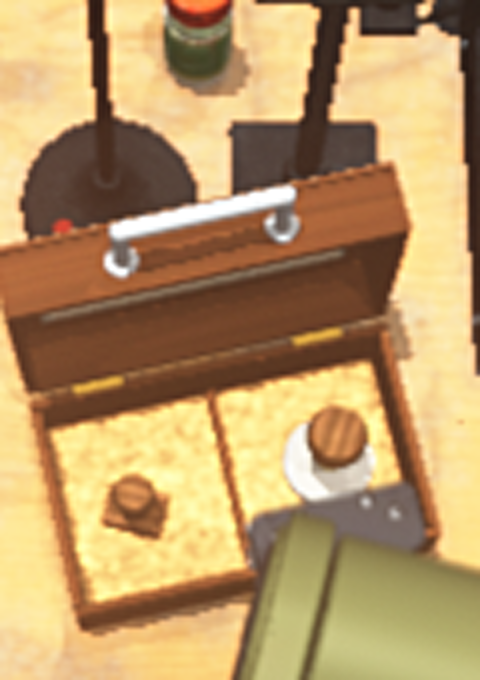

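View pics/scene_h.png

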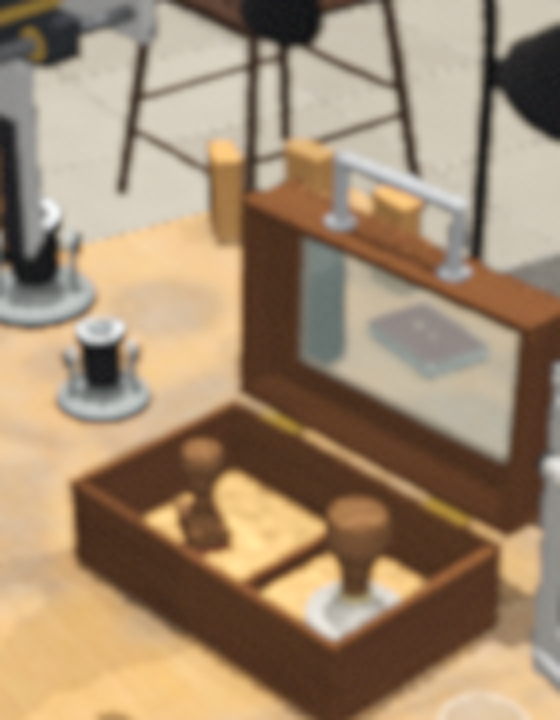

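Run:
```python
from lens import *
f=lambda x,y,u0,v0,k=4:(u0+(x+.5)/k-.5, v0+(y+.5)/k-.5)
T=lambda x,y:f(x,y,280,110); S=lambda x,y:f(x,y,270,120)
print('handle top',tri(T(338,428),S(358,511)))
print('bar L end',tri(T(118,228),S(342,158)),'R',tri(T(290,197),S(460,206)))
W=cloud(c)
ex=np.array([.978,.2095,0]);ey=np.array([-.2095,.978,0])
for nm,cc in(('top',c),('scene',s)):
    W=cloud(cc).reshape(-1,3); d=W-np.array([.577,-.082,0]); r=np.hypot(d[:,0],d[:,1]); m=(r<.045)&(W[:,2]>.014)
    Q=W[m]; h=Q[Q[:,2]>.085]; b=Q[(Q[:,2]<.036)&(Q[:,2]>.026)&(r[m]<.036)]
    print(nm,'top',len(h),h.mean(0),h.max(0)-h.min(0),'base',len(b),(b.max(0)+b.min(0))/2,b.max(0)-b.min(0))
    for z in np.arange(.03,.095,.005):
        k=Q[(Q[:,2]>z)&(Q[:,2]<z+.005)]
        if len(k)>3: print('  z%.3f'%z,len(k),np.ptp(k@ey)*1000,np.ptp(k@ex)*1000)
W=cloud(s).reshape(-1,3)
# lid inner frame plane from scene
q=W-np.array([.6325,-.0105,0]); m=(abs(q@ey)<.12)&(q@ex>-.02)&(q@ex<.06)&(W[:,2]>.08)&(W[:,2]<.19)
a=q[m]@ex; z=W[m][:,2]; sel=a<.012
print('lid inner x vs z',np.polyfit(z[sel]-.061,a[sel],1),sel.sum())
```

```text
handle top (array([ 0.5803, -0.0833,  0.0878]), np.float64(0.0036662118894357))
bar L end (array([0.65  , 0.0441, 0.24  ]), np.float64(0.0044773267272569355)) R (array([ 0.667 , -0.0472,  0.2415]), np.float64(0.0016044725464254585))
top top 165 [ 0.5777 -0.0841  0.0911] [0.0353 0.034  0.0102] base 60 [ 0.5776 -0.0841  0.0305] [0.0447 0.0401 0.009 ]
  z0.030 5 14.758721211157704 4.530258697189704
  z0.075 5 21.678962338272544 38.4773277612428
  z0.080 32 37.81444483312896 37.21957827936395
  z0.085 45 35.29456931897168 35.310861749877745
  z0.090 118 29.869716834657556 31.688883137331093
scene top 111 [ 0.5744 -0.0886  0.0891] [0.0328 0.0313 0.0071] base 40 [ 0.576  -0.0885  0.031 ] [0.0183 0.0195 0.0097]
  z0.030 19 12.986319562135556 17.446128805018503
  z0.035 12 13.905801622359437 11.57155982150071
  z0.040 12 12.130705306584556 10.713818903800632
  z0.045 14 13.098551912509693 15.079609975819587
  z0.050 14 17.447635751211276 17.857090261755303
  z0.055 11 16.929215825842892 12.287508721661066
  z0.060 15 21.00551825407343 21.515694168418918
  z0.065 16 18.51056837852849 23.329515338707417
  z0.070 23 30.929517076131592 28.139161110620314
  z0.075 29 29.757333014043013 26.24508262933056
  z0.080 48 34.042391156596516 33.73448945206192
  z0.085 76 30.3337555821247 32.06661217461881
  z0.090 35 19.025573847498507 19.179995557715877
lid inner x vs z [0.0167 0.0054] 349
```

>>> servo_tool --motion '[0,0,0,10,0,-5,10,20,10,-10,20,30,20,-16,40,40,30,-23,60,50,40,-30,85,60,55,-38,115,70,70,-48,145,80,85,-56,172,90,100,-61.4,193,90,115,-61.4,193,90,115,-61.4,193,90]' --gripper 0.65

```text
time_s: 14.72
ee_pos: [0.577, -0.0846, 0.1805]
eef_rot: [-1.975, 1.568, 2.949]
force: [-0.3, -0.0, 0.9]
grip_width: 0.0612
```

```bash
python3 look.py i scene 290,130,410,290 4
```

```text
t 14.825 tcp [ 0.5776 -0.0849  0.1825] q [-0.2086  0.3933  1.45   -0.      1.2978  1.1503] F [ 0.1855 -0.1952  0.593 ] w 0.06119832490089762
x [ 0.0005 -0.0001 -1.    ] y [0.9776 0.2103 0.0004] z [ 0.2103 -0.9776  0.0002]
```

View pics/scene_i.png

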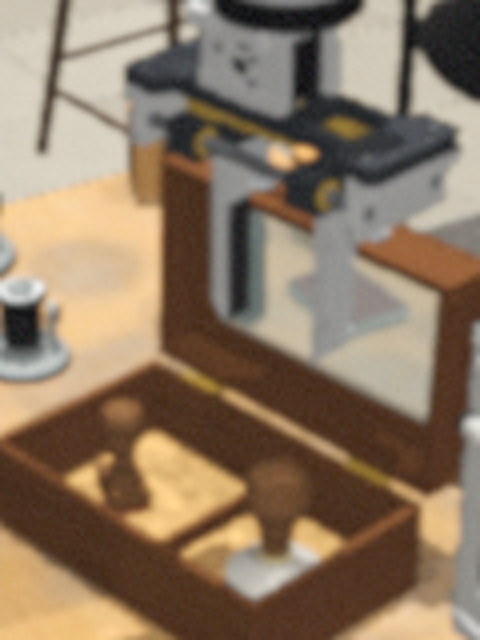

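>>> servo_tool --motion '[20,0,0,0,45,0,0,0,70,0,0,0,90,0,0,0,107,0,0,0,118,0,0,0,123,0,0,0,123,0,0,0]'

```text
time_s: 15.82
ee_pos: [0.578, -0.0849, 0.0591]
eef_rot: [1.088, 1.571, -0.271]
force: [0.2, 0.5, -0.2]
grip_width: 0.0611
```

>>> servo_tool --motion '[0,0,0,0,0,0,0,0,0,0,0,0,0,0,0,0,0,0,0,0]' --gripper 0 --force 25

```text
time_s: 16.45
ee_pos: [0.5781, -0.0851, 0.0592]
eef_rot: [0.843, 1.57, -0.516]
force: [0.1, -2.2, 1.9]
grip_width: 0.0369
```

```bash
python3 look.py j scene 290,170,410,290 5
```

```text
t 16.55 tcp [ 0.5781 -0.0851  0.0593] q [-0.2087  0.5303  1.5588 -0.0002  1.0518  1.1505] F [ 0.3863 -2.4198  3.9013] w 0.03680664420271761
x [ 0.0006 -0.0003 -1.    ] y [0.9777 0.2101 0.0006] z [ 0.2101 -0.9777  0.0005]
```

View pics/scene_j.png

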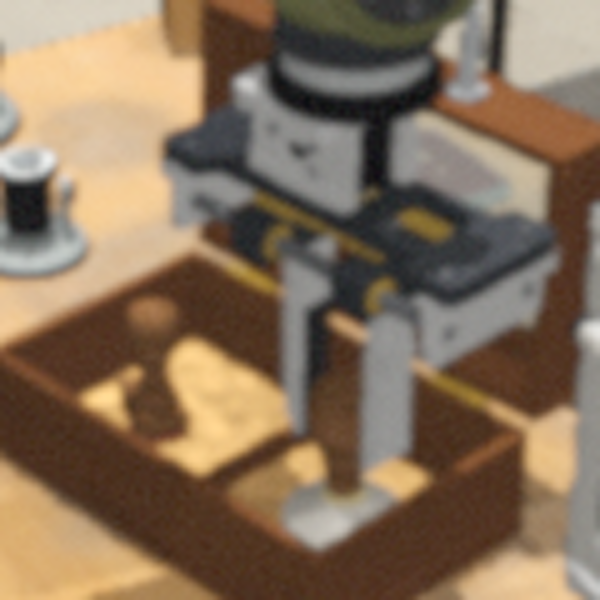

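>>> servo_tool --motion '[-6,0,0,0,-14,0,0,0,-14,-10,0,0,-14,-20,0,0,-14,-27,0,0,-14,-31,0,0,-14,-34,0,0,-14,-34,0,0]'

```text
time_s: 17.55
ee_pos: [0.5447, -0.092, 0.073]
eef_rot: [1.168, 1.571, -0.191]
force: [0.8, -0.7, -2.7]
grip_width: 0.037
```

>>> servo_tool --motion '[0,-2,0,0,0,-4,0,0,0,-4,0,0]'

```text
time_s: 17.92
ee_pos: [0.5409, -0.0929, 0.073]
eef_rot: [1.302, 1.57, -0.057]
force: [1.1, -0.4, -1.9]
grip_width: 0.037
```

>>> servo_tool --motion '[0,-2,0,0,0,-4,0,0,0,-4,0,0]'

```text
time_s: 18.3
ee_pos: [0.5368, -0.0938, 0.073]
eef_rot: [1.119, 1.571, -0.24]
force: [1.4, -0.3, -2.0]
grip_width: 0.0367
```

```bash
python3 look.py k scene 290,180,410,290 5
```

```text
t 18.4 tcp [ 0.5369 -0.0937  0.073 ] q [-0.24    0.4352  1.6676 -0.      1.0387  1.1191] F [ 1.6263  0.8792 -2.3942] w 0.036916885783560914
x [ 0.0001 -0.0001 -1.    ] y [0.9777 0.2102 0.0001] z [ 0.2102 -0.9777  0.0001]
```

View pics/scene_k.png

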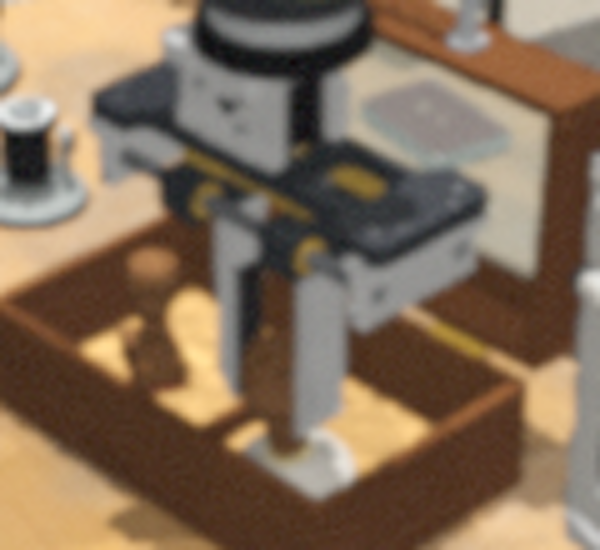

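>>> servo_tool --motion '[0,0,0,0,0,0,0,0,0,6,0,0,0,12,0,0,-25,15,0,0,-55,15,0,0,-85,15,0,0,-115,15,0,0,-140,15,0,0,-150,15,0,0,-150,15,0,0]' --force 60

```text
time_s: 19.77
ee_pos: [0.5516, -0.0905, 0.2227]
eef_rot: [-1.478, 1.571, -2.837]
force: [0.5, -0.1, -3.1]
grip_width: 0.0361
```

```bash
python3 look.py l scene 280,100,400,220 5
```

```text
t 19.875 tcp [ 0.5512 -0.0905  0.2217] q [-0.2282  0.3082  1.4721 -0.0001  1.3632  1.1308] F [ 0.5187  0.4726 -2.6908] w 0.03624995012130343
x [-0.0018  0.0004 -1.    ] y [ 0.9777  0.2102 -0.0017] z [ 0.2102 -0.9777 -0.0007]
```

View pics/scene_l.png

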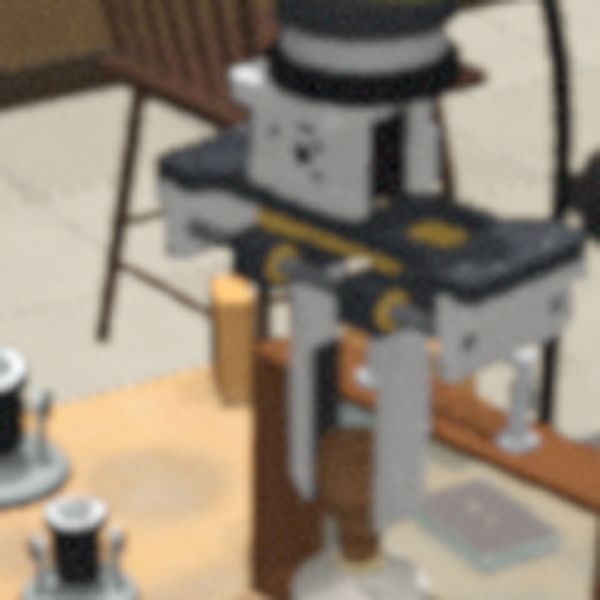

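```bash
cat > tilt.py <<'E'
import sys
from h import *
from scipy.optimize import least_squares
np.set_printoptions(precision=4,suppress=True)
def avg(n,k=8):
    cs=[ctrl.camera(n) for _ in range(k)]
    z=np.stack([q['z_map'] for q in cs]); z[z==0]=np.nan
    import warnings; warnings.simplefilter('ignore')
    c=cs[0]; c['z_map']=np.nan_to_num(np.nanmedian(z,0)).astype(np.float32); c['color']=np.mean([q['color'] for q in cs],0).astype(np.uint8)
    np.savez('last_%s.npz'%n,**c); return c
def sdf(P,b,a):   # solid cylinder surface distance: base r29 h21 + handle cone approx
    q=P-b; h=q@a; r=np.linalg.norm(q-np.outer(h,a),axis=1)
    def cyl(r,h,R0,h0,h1):
        dr=r-R0; dh=np.abs(h-(h0+h1)/2)-(h1-h0)/2
        return np.where((dr>0)&(dh>0),np.hypot(dr,dh),np.maximum(dr,dh))
    return cyl(r,h,.029,0,.021)
def fit(names=('scene',),k=8,off=67,ndir=None):
    o=st(); Rm=R.from_euler('xyz',o['eef_rot']).as_matrix(); g=o['ee_pos']-.019*Rm[:,0]
    yv=Rm[:,1]
    out={}
    P=[]
    for n in names:
        c=avg(n,k) if k else load(n); W=cloud(c).reshape(-1,3)
        d=W-g; hor=np.hypot(d[:,0],d[:,1])
        m=(hor<.05)&(d[:,2]<-.040)&(d[:,2]>-.09); P.append(W[m]); print(n,m.sum())
    P=np.vstack(P)
    # params: base xyz, tilt along tool y, tilt along tool z
    def mk(p):
        a=-Rm[:,0]+p[3]*Rm[:,1]+p[4]*Rm[:,2]; return p[:3],a/np.linalg.norm(a)
    f=lambda p: np.r_[sdf(P,*mk(p))*1000, p[4]*20]
    best=None
    for t in(-.3,-.15,0.):
        r=least_squares(f,np.r_[g-np.array([0,0,off/1000])-t*.067*Rm[:,1],t,0],loss='soft_l1',f_scale=2)
        if best is None or r.cost<best.cost: best=r
    b,a=mk(best.x); print('n',len(P),'cost',best.cost,'base',b,'axis',a,'ty,tz',best.x[3:],'g-b',(g-b)@Rm*1000,'med res',np.median(abs(best.fun)))
    return b,a
if __name__=='__main__':
    fit(('scene',)); fit(('scene','top'),k=4)
    print(st()['time_s'])
E
python3 tilt.py
python3 - <<'E'
from h import *
save(load('scene'),'scene_m.png',(325,170,405,250),8)
E
```

```text
scene 409
n 409 cost 914.1360879137369 base [ 0.5539 -0.0892  0.1657] axis [-0.0376  0.016   0.9992] ty,tz [-0.0352 -0.0243] g-b [-74.9746  -3.0183   0.6254] med res 1.077558696570259
scene 414
top 0
n 414 cost 937.1339076612925 base [ 0.5543 -0.0892  0.1665] axis [-0.0366  0.0053  0.9993] ty,tz [-0.0349 -0.013 ] g-b [-75.2656  -3.0411   0.7221] med res 1.141056465794904
20.675
```

View pics/scene_m.png

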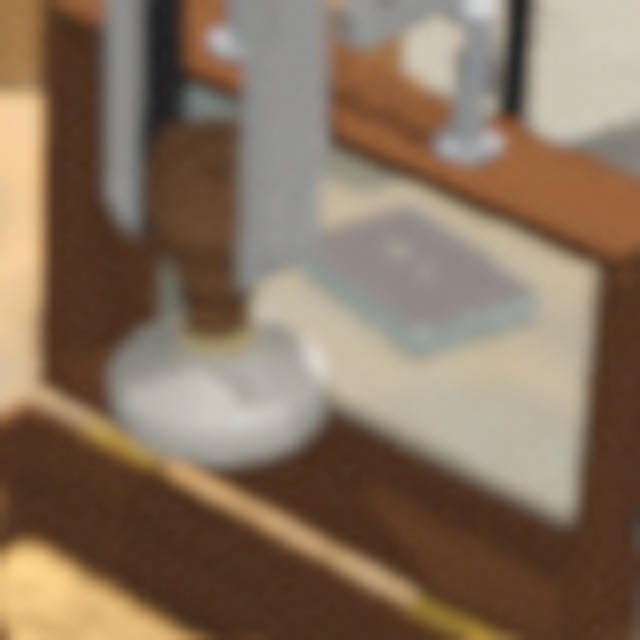

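Run:
```python
from tilt import *
c=load('scene'); W=cloud(c).reshape(-1,3)
o=st(); Rm=R.from_euler('xyz',o['eef_rot']).as_matrix(); g=o['ee_pos']-.019*Rm[:,0]
d=(W-g); u=d@Rm[:,1]; v=d@Rm[:,2]; z=d[:,2]
m=(abs(u)<.045)&(abs(v)<.05)&(z<.03)&(z>-.1)
for lo in np.arange(-.085,.03,.005):
    k=m&(z>=lo)&(z<lo+.005)
    if k.sum()>2: print('z%.3f n%d u[%.1f %.1f] v[%.1f %.1f] umid %.1f'%(lo,k.sum(),*(1000*np.array([u[k].min(),u[k].max(),v[k].min(),v[k].max(),(u[k].min()+u[k].max())/2]))))
```

```text
z-0.075 n6 u[-25.1 -10.8] v[-9.8 24.1] umid -17.9
z-0.070 n52 u[-27.4 14.5] v[-16.4 28.3] umid -6.5
z-0.065 n61 u[-27.4 15.0] v[-17.5 28.5] umid -6.2
z-0.060 n165 u[-26.7 28.4] v[-29.7 29.3] umid 0.8
z-0.055 n91 u[-14.8 24.5] v[-20.1 22.8] umid 4.9
z-0.050 n17 u[-9.4 6.6] v[-6.4 9.7] umid -1.4
z-0.045 n23 u[-8.8 8.7] v[-7.7 11.2] umid -0.0
z-0.040 n16 u[-9.0 2.6] v[-3.0 10.2] umid -3.2
z-0.035 n19 u[-9.9 3.6] v[-5.0 11.1] umid -3.2
z-0.030 n13 u[-11.7 -3.0] v[-2.5 9.7] umid -7.3
z-0.025 n12 u[-14.5 -5.6] v[-3.0 11.9] umid -10.0
z-0.020 n28 u[-15.9 3.5] v[-24.5 25.9] umid -6.2
z-0.015 n34 u[-17.1 5.9] v[-27.1 30.2] umid -5.6
z-0.010 n51 u[-19.5 5.7] v[-29.0 30.3] umid -6.9
z-0.005 n58 u[-21.1 7.6] v[-27.8 30.2] umid -6.7
z0.000 n68 u[-20.0 8.0] v[-28.3 31.0] umid -6.0
z0.005 n80 u[-18.7 11.8] v[-29.5 30.8] umid -3.5
z0.010 n100 u[-15.2 10.6] v[-28.3 31.0] umid -2.3
z0.015 n43 u[-11.9 7.8] v[-29.2 30.9] umid -2.0
z0.020 n42 u[-12.7 7.3] v[-28.5 31.1] umid -2.7
z0.025 n43 u[-11.9 6.5] v[-28.3 30.8] umid -2.7
```

```bash
cat > tilt2.py <<'E'
import sys
from tilt import *
def seg(r,h,p,q):
    p,q=np.array(p),np.array(q); v=q-p; x=np.stack([r,h],1)-p; t=np.clip(x@v/(v@v),0,1); return np.linalg.norm(x-np.outer(t,v),axis=1)
def fit2(names=('scene',),k=8,prior=1.):
    o=st(); Rm=R.from_euler('xyz',o['eef_rot']).as_matrix(); g=o['ee_pos']-.019*Rm[:,0]
    P=[];
    for n in names:
        c=avg(n,k) if k else load(n); W=cloud(c).reshape(-1,3); d=W-g; u=d@Rm[:,1];v=d@Rm[:,2]
        m=(np.hypot(u,v)<.042)&(d[:,2]<-.024)&(d[:,2]>-.085)&~((abs(v)>.014)&(d[:,2]>-.040)); P.append(W[m])
    nn=[len(p) for p in P]; P=np.vstack(P)
    def mk(p):
        a=-Rm[:,0]+p[0]*Rm[:,1]+p[1]*Rm[:,2]; a/=np.linalg.norm(a)
        # handle axis passes near g: offset e perpendicular
        b=g+p[2]*Rm[:,1]+p[3]*Rm[:,2]-a*p[4]; return b,a
    def f(p):
        b,a=mk(p); q=P-b; h=q@a; r=np.linalg.norm(q-np.outer(h,a),axis=1); hc=p[5]
        D=np.min([seg(r,h,(0,0),(.029,0)),seg(r,h,(.029,0),(.029,hc)),seg(r,h,(.029,hc),(.0095,.021)),seg(r,h,(.0095,.021),(.0095,.027)),seg(r,h,(.0095,.027),(.016,.045))],0)
        return np.r_[D*1000,p[1]*20*prior,p[2]*1000/2,p[3]*1000/2,(p[4]-.068)*1000/2,(p[5]-.012)*300]
    best=None
    for t in(-.3,-.15,0.,.15):
        r=least_squares(f,[t,0,0,0,.068,.012],loss='soft_l1',f_scale=1.5)
        print('  start %.2f -> %.3f cost %.1f'%(t,r.x[0],r.cost))
        if best is None or r.cost<best.cost: best=r
    J=best.jac; cov=np.linalg.inv(J.T@J); b,a=mk(best.x)
    print(nn,'x',best.x,'sd',np.sqrt(np.diag(cov))[:2],'med',np.median(abs(best.fun)),'base',b,'axis',a,'tilt',np.arccos(a[2])); return b,a
if __name__=='__main__': fit2(('scene',),k=int(sys.argv[1]) if len(sys.argv)>1 else 8)
E
python3 tilt2.py 0
```

```text
start -0.30 -> -0.002 cost 194.0
  start -0.15 -> -0.003 cost 194.0
  start 0.00 -> -0.003 cost 194.0
  start 0.15 -> -0.002 cost 194.0
[464] x [-0.0026 -0.0379  0.0025 -0.0033  0.0723  0.0134] sd [0.0053 0.0053] med 0.6503682507193191 base [ 0.554  -0.0895  0.1697] axis [-0.0105  0.0365  0.9993] tilt 0.03802165972199253
```

>>> servo_tool --motion '[30,0,0,0,70,0,0,0,110,0,0,0,140,0,0,0,150,0,0,0,150,-5,0,0,150,-10,0,0,150,-15,0,0,150,-18,0,0,150,-18,0,0]' --force 60

```text
time_s: 21.92
ee_pos: [0.5348, -0.0945, 0.074]
eef_rot: [1.192, 1.568, -0.167]
force: [3.9, 1.1, 0.1]
grip_width: 0.0363
```

```bash
python3 tilt2.py 3; python3 look.py n scene 310,190,390,270 8
```

```text
start -0.30 -> -0.371 cost 2393.9
  start -0.15 -> -0.021 cost 2107.7
  start 0.00 -> 0.226 cost 2192.3
  start 0.15 -> -0.365 cost 2393.8
[552] x [-0.0214 -0.7416 -0.0017 -0.0446  0.1048  0.0618] sd [0.0079 0.0148] med 2.4419753567514504 base [ 0.5388 -0.1119  0.0089] axis [-0.1443  0.5791  0.8024] tilt 0.6395034096986912
t 22.175 tcp [ 0.5348 -0.0945  0.0739] q [-0.2424  0.4289  1.6746  0.0002  1.0354  1.1166] F [5.8975 1.013  0.1127] w 0.03586027448342195
x [ 0.0027 -0.0005 -1.    ] y [0.9777 0.2102 0.0025] z [ 0.2102 -0.9777  0.001 ]
```

View pics/scene_n.png

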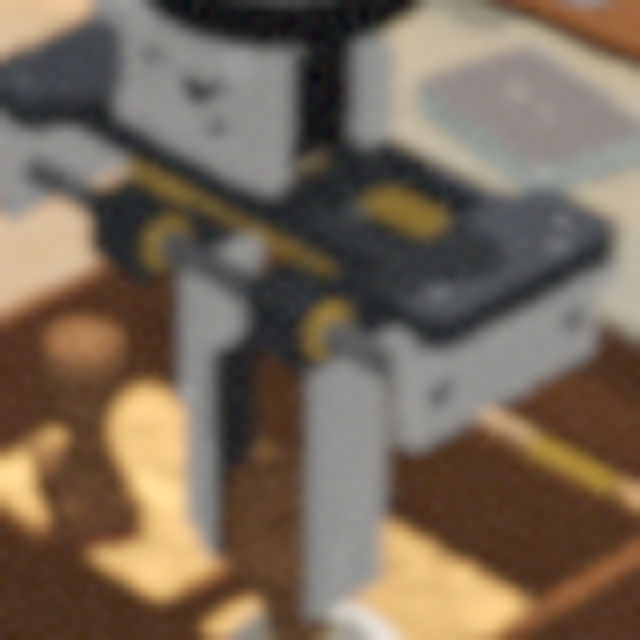

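>>> servo_tool --motion '[0,-2,0,0,0,-4,0,0,0,-4,0,0,0,-4,0,0]'

```text
time_s: 22.68
ee_pos: [0.5306, -0.0953, 0.0735]
eef_rot: [1.155, 1.569, -0.204]
force: [4.6, 0.3, 1.0]
grip_width: 0.036
```

```bash
python3 look.py o scene 310,210,390,290 8
```

```text
t 22.775 tcp [ 0.5306 -0.0953  0.0735] q [-0.2456  0.4222  1.6856  0.0001  1.0322  1.1134] F [5.3267 0.4038 0.6236] w 0.036607099136513215
x [ 0.0015 -0.0003 -1.    ] y [0.9777 0.2102 0.0014] z [ 0.2102 -0.9777  0.0006]
```

View pics/scene_o.png

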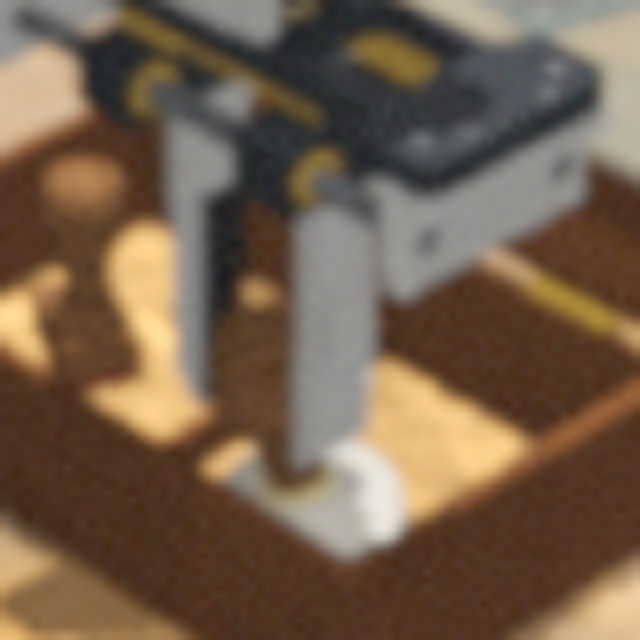

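>>> servo_tool --motion '[0,6,0,0,0,15,0,0,-25,19,0,0,-60,19,0,0,-100,19,0,0,-135,19,0,0,-150,19,0,0,-150,19,0,0]'

```text
time_s: 23.78
ee_pos: [0.5487, -0.0911, 0.2227]
eef_rot: [0.244, 1.571, -1.115]
force: [0.3, 0.1, -3.6]
grip_width: 0.0365
```

```bash
python3 tilt2.py 6; python3 look.py p scene 325,170,405,250 8
```

```text
start -0.30 -> -0.086 cost 192.1
  start -0.15 -> -0.086 cost 192.1
  start 0.00 -> -0.086 cost 192.1
  start 0.15 -> -0.384 cost 897.5
[466] x [-0.0855 -0.0299  0.002  -0.0032  0.0727  0.0128] sd [0.0052 0.0055] med 0.5666161347332734 base [ 0.5565 -0.0884  0.1694] axis [-0.0896  0.0113  0.9959] tilt 0.09040875361432546
t 24.175 tcp [ 0.5485 -0.0911  0.2224] q [-0.2306  0.3013  1.4795  0.      1.3618  1.1285] F [ 0.2973 -0.0432 -3.1832] w 0.03606264437886776
x [-0.0009  0.0002 -1.    ] y [ 0.9777  0.2101 -0.0008] z [ 0.2101 -0.9777 -0.0004]
```

View pics/scene_p.png

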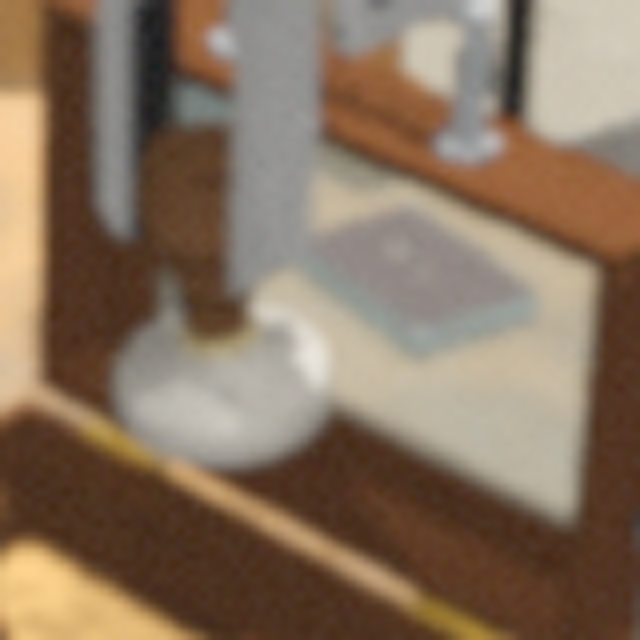

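>>> servo_tool --motion '[30,0,0,0,70,0,0,0,110,0,0,0,140,0,0,0,150,-4,0,0,150,-10,0,0,150,-16,0,0,150,-20,0,0,150,-22,0,0,150,-24,0,0,150,-24,0,0,150,-24,0,0]'

```text
time_s: 25.68
ee_pos: [0.5255, -0.0963, 0.0733]
eef_rot: [1.096, 1.57, -0.263]
force: [5.0, 0.7, -0.7]
grip_width: 0.0358
```

>>> servo_tool --motion '[0,6,0,0,0,12,0,0,0,20,0,0,-25,24,0,0,-60,24,0,0,-100,24,0,0,-135,24,0,0,-150,24,0,0,-150,24,0,0]'

```text
time_s: 26.8
ee_pos: [0.5488, -0.0912, 0.2228]
eef_rot: [0.802, 1.571, -0.557]
force: [-0.7, 0.2, -3.0]
grip_width: 0.0361
```

```bash
python3 tilt2.py 6; python3 look.py q scene 325,170,405,250 8
```

```text
start -0.30 -> -0.163 cost 210.0
  start -0.15 -> -0.163 cost 210.0
  start 0.00 -> -0.163 cost 210.0
  start 0.15 -> -0.163 cost 210.0
[472] x [-0.1629 -0.0238  0.002  -0.003   0.0728  0.0131] sd [0.0054 0.0054] med 0.5537891552924392 base [ 0.5619 -0.0871  0.17  ] axis [-0.1622 -0.0107  0.9867] tilt 0.16332591010537942
t 27.2 tcp [ 0.5485 -0.0912  0.2224] q [-0.2306  0.3013  1.4795 -0.      1.3617  1.1285] F [-0.9538  0.2658 -1.7253] w 0.03574649986881484
x [-0.0009  0.0002 -1.    ] y [ 0.9777  0.2102 -0.0009] z [ 0.2102 -0.9777 -0.0004]
```

View pics/scene_q.png

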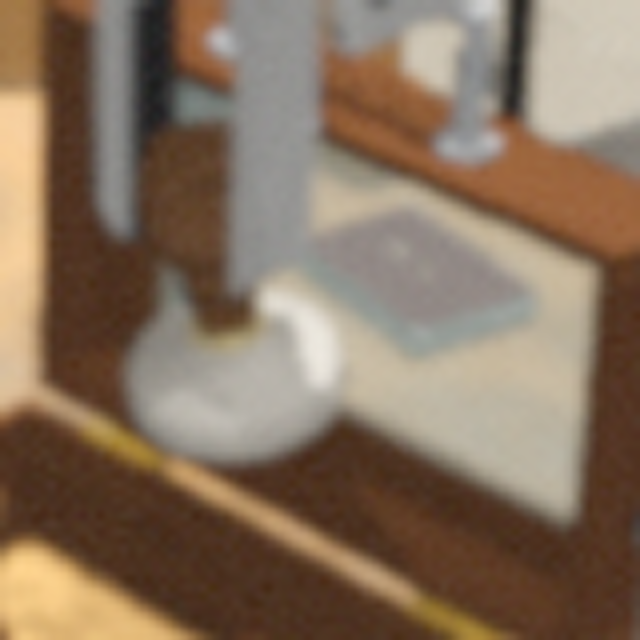

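>>> servo_tool --motion '[-5,-3,-10,0,-15,-5,-30,-3,-25,-6,-60,-7,-35,-4,-95,-11,-40,0,-130,-16,-44,4,-165,-20,-44,13,-202,-25,-44,30,-240,-30,-44,50,-280,-35,-44,70,-320,-40,-44,90,-355,-45,-44,107,-388,-49,-44,120,-412,-52,-44,129,-428,-52,-44,133,-436,-52,-44,133,-436,-52]'

```text
time_s: 29.2
ee_pos: [0.5864, 0.3636, 0.2672]
eef_rot: [0.82, 1.571, 0.37]
force: [0.4, -0.3, -2.6]
grip_width: 0.0357
```

```bash
python3 tilt2.py 5; python3 look.py r scene 210,90,330,210 5; python3 -c "
from h import *
save(load('top'),'top_r.png',(120,130,280,290),4)"
```

```text
start -0.30 -> -0.141 cost 198.2
  start -0.15 -> -0.141 cost 198.2
  start 0.00 -> -0.141 cost 198.2
  start 0.15 -> -0.619 cost 442.5
[277] x [-0.1413  0.0019  0.004  -0.0009  0.0716  0.013 ] sd [0.0074 0.0075] med 1.000681470329404 base [0.5916 0.3767 0.2153] axis [-0.0592 -0.1269  0.9901] tilt 0.1404784756180701
t 29.55 tcp [0.587  0.3626 0.2672] q [ 0.5003  0.6036  0.9486 -0.      1.5891  0.9522] F [ 0.3677  0.0351 -2.9173] w 0.03590943080259759
x [ 0.0002  0.0001 -1.    ] y [0.4367 0.8996 0.0002] z [ 0.8996 -0.4367  0.0002]
```

View pics/scene_r.png

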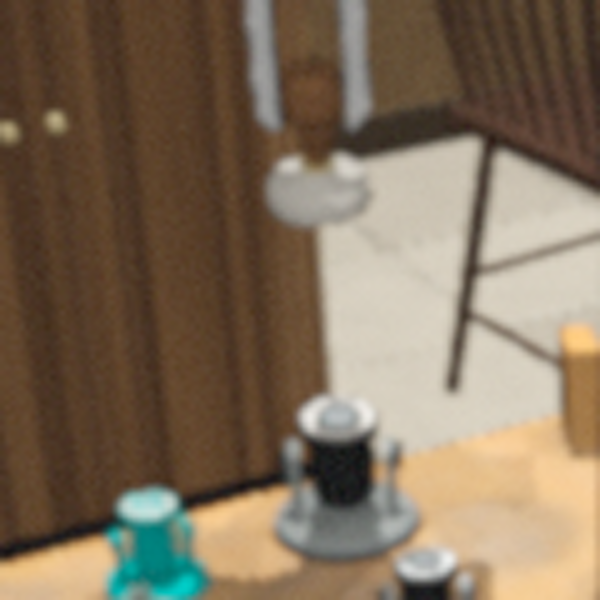

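View pics/top_r.png

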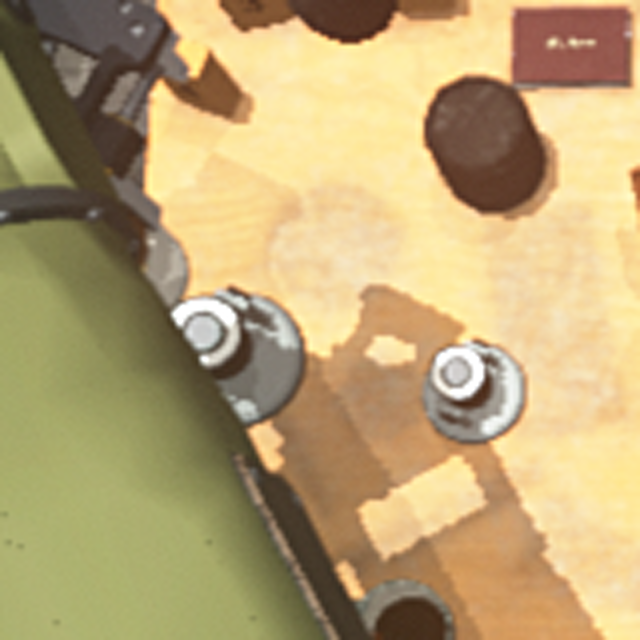

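```bash
python3 - <<'E'
from h import *
from lens import ray
np.set_printoptions(precision=4,suppress=True)
for n,uv in(('scene',(277.2,172.6)),('top',(170.6,212.7))):
    c=dict(np.load('avg_%s.npz'%n)); W=cloud(c)
    C,d=ray(c,*uv)
    zz=.0765 if n=='scene' else .0787
    L=C+d*(zz-C[2])/d[2]
    T=W[...,2][(abs(W[...,0]-.55)<.07)&(abs(W[...,1]-.33)<.06)&(abs(W[...,2])<.012)]
    # ring centroid from head points
    h=np.linalg.norm(W-L,axis=-1)<.027; h&=W[...,2]>.068; Q=W[h]
    print(n,'L ray',L,'table z',np.median(T),'ring bbox mid',(Q.max(0)+Q.min(0))/2,Q.mean(0),len(Q))
E
python3 - <<'E'
from h import *
c=load('scene'); save(c,'s5.png',(255,160,305,205),12)
E
```

```text
scene L ray [0.5965 0.3861 0.0765] table z -0.0015654928141093807 ring bbox mid [0.5967 0.3859 0.0737] [0.5961 0.3834 0.0745] 130
top L ray [0.5994 0.3874 0.0787] table z 0.0008104988445352626 ring bbox mid [0.5991 0.3872 0.0755] [0.5992 0.3865 0.0779] 310
```

View pics/s5.png

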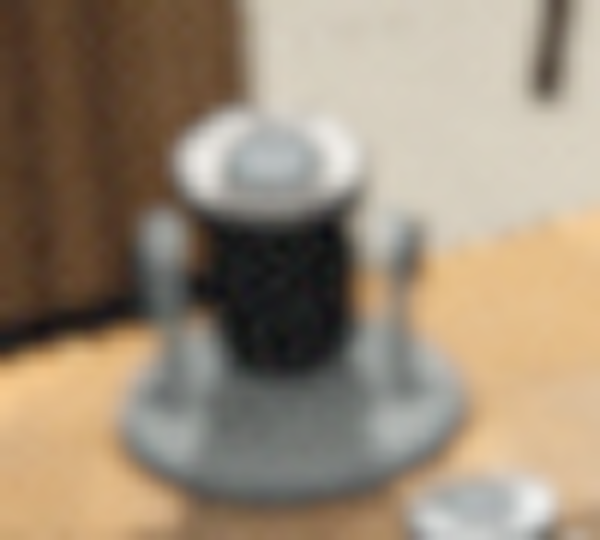

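>>> servo_tool --motion '[4,0,0,0,10,-1,0,0,18,-1.5,0,0,26,-2,0,0,33,-3,0,0,38,-3,0,0,40,-3,0,0,40,-3,0,0,40,-3,0,0]'

```text
time_s: 30.68
ee_pos: [0.5858, 0.3604, 0.2273]
eef_rot: [0.94, 1.57, 0.488]
force: [-0.5, 0.3, -3.5]
grip_width: 0.0362
```

```bash
python3 tilt2.py 12; python3 look.py s scene 230,110,330,210 6
```

```text
start -0.30 -> -0.140 cost 148.5
  start -0.15 -> -0.140 cost 148.5
  start 0.00 -> -0.140 cost 148.5
  start 0.15 -> -0.628 cost 431.2
[272] x [-0.1397  0.0129  0.0047 -0.0009  0.0718  0.0129] sd [0.0071 0.0071] med 0.7303993002485304 base [0.5906 0.3744 0.1751] axis [-0.0493 -0.1303  0.9903] tilt 0.13972645369138104
t 31.375 tcp [0.5857 0.3603 0.2269] q [ 0.4983  0.61    1.0291 -0.      1.5025  0.9498] F [ 0.5772 -0.1034 -4.2633] w 0.03595312935660041
x [ 0. -0. -1.] y [ 0.4363  0.8998 -0.    ] z [ 0.8998 -0.4363  0.    ]
```

View pics/scene_s.png

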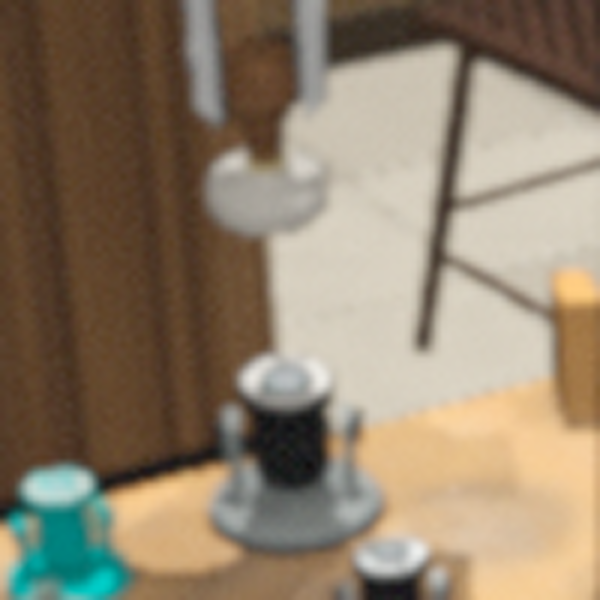

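```bash
python3 look.py u scene
python3 - <<'E'
from h import *
print(st()['joint_vel'])
save(load('top'),'top_u.png')
E
```

```text
t 31.475 tcp [0.5857 0.3603 0.2269] q [ 0.4983  0.61    1.0291 -0.      1.5026  0.9498] F [ 0.0795  0.165  -2.9072] w 0.035770336344911356
x [-0. -0. -1.] y [ 0.4363  0.8998 -0.    ] z [ 0.8998 -0.4363 -0.    ]
[-0.00079611 -0.00023994  0.0004665  -0.00074778 -0.00147544  0.00135748]
```

View pics/scene_u.png

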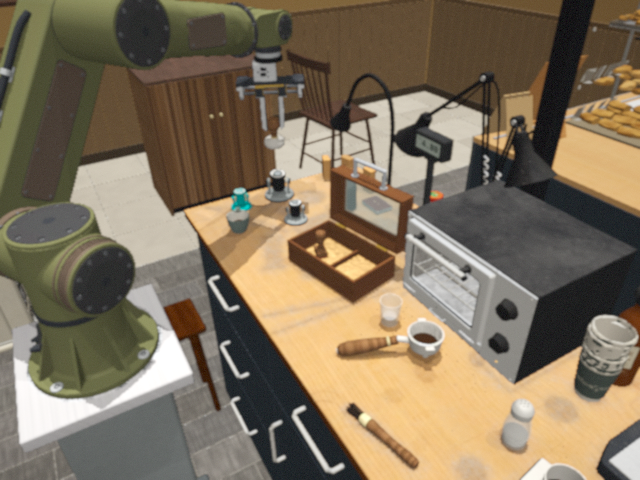

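View pics/top_u.png

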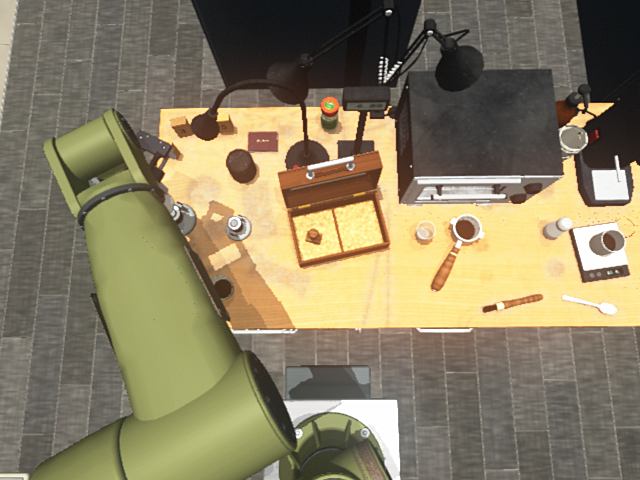

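The lid is open (scene 370,205), the stamp is in the case (320,240), the bystanders have not moved, and the tamper hangs over the large grey camera (275,140). I'm handing in.

```bash
python3 -c "
from station import ctrl
print(ctrl.hand_in())"
```

```text
the job is handed in; nothing more can be done
None
```

I opened the lid onto its stop, took out the tamper and left it held still in front of the large grey camera. The job was handed in at about 31.5 s.

- **Lid:** I gripped the bar and swung it back slowly until the force rose to 12 N. After I let go, the lid measured about 1.59 rad and stayed open in the last pictures. During the swing the force briefly reached about 29 N along the lid's radius because my hinge estimate was about 2 mm off. I corrected that.
- **Tilt:** The moves cannot tilt the tool, so I tilted the tamper in the grip by pressing its base against the case's front wall. The first push, at a 25 N grip, did not hold. Two more at 60 N did.
- **Final pose:** The tamper base is about 99 to 100 mm from the lens and centred within about 2 mm, as seen by the scene camera. The tamper leans 0.140 rad, against about 0.153 rad measured for the lens. The two directions differ by about 0.02 rad.
- **Other objects:** The stamp is still in the case, and the portafilter, cup and glass look unmoved in the last pictures. The wrist force showed no contact near the inspection camera.
- **Disagreement:** The scene and top cameras differed by 2 to 3 mm on the lens position, so I aimed between the two. The arm blocked the top camera's view of the tamper, so the final pose was checked from the scene camera only.

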